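# Run the seam pick round the monitor's panel gap

## Robot

A 6-joint arm with a two-finger parallel gripper is mounted at the origin on the work surface. World frame = base frame: x ahead of the robot, y to its left, z up, the work surface at z = 0. Lengths are in m, angles in rad, forces in N, time in s.
With the tool pointing down it reaches from about 0.375 to 0.9 m from the base axis. Payload 3.1 kg.
Tool frame: the origin (TCP) lies midway between the tips of the shut fingers; the grasp point (between the pads) lies 19 mm behind it; z points along the fingers, y is the line along which they close (so a half turn about z gives the same grasp; the last joint's range is limited). The gripper opens to 87 mm and grips with 3 to 60 N. Pads are 19 mm wide; open, the fingers measure 117 mm over their backs; the gripper's body (75 mm by 190 mm) begins 51 mm behind the grasp point.
Start: joints at [-0.178, 0.527, 1.433, -0, 1.181, -0.178], TCP at [0.625, 0, 0.185] pointing down, gripper open.
Joint ranges: [-3.08, 3.08], [-0.75, 2.2], [0.22, 2.44], [-1.43, 4.57], [0, 2.65], [-2.85, 2.85]. Speed limits (rad/s): [2.79, 2.79, 3.14, 3.14, 3.14, 3.14].

## Interface

Orientations are given as a unit quaternion [x, y, z, w].
In Python, from rig import robot gives the robot as it stands. The module is installed in compiled form; this text tells all that it offers.
- The arm moves only by the tool play_rows, never from a script. Its arguments are lists of equal length, an entry for each row: "gripper": the closure, from -1 (fully open) to 1 (shut); "delta_pos": the shift along the tool's x, y, z in cm, a list of three; "turn": the turn, a rotation vector about the tool's x, y, z in rad, a list of three. A call has 1 to 12 rows; each row is the pose to reach, as a shift and turn from the pose commanded when the call began, along the tool's axes at that moment; what a row does not reach only later rows make up. A row lasts 1/8 s, in which the tool goes at most 62.5 mm and 10.7 degrees, less where a joint would pass 70% of its speed; a pose out of reach is approached as far as the arm can. A call with a gripper value outside its range is refused whole. The fingers move at their own pace and stop on an object; "squeeze" is the grip in N (left out, the last holds). Time passes only in rows, so rows that repeat a pose let the fingers close. It gives the time, the measured TCP pose, the force, the opening and the grip force at its end, in the units of the state.
- robot.get_obs(): the state, without advancing time (a new reading comes with each control period).
- robot.camera(name): name is "scene" or "side" or "wrist"; returns a dict with "color" (384x512x3 uint8, red, green, blue), "vfov" (degrees; the focal length in pixels is half the picture's height over the tangent of half this angle, whatever the lens; pixels are square), "cx", "cy" (the principal point, pixels), "R" (3x3) and "t" (3): a world point X has camera coordinates R X + t. Camera axes: x right, y down, z forward; pixel columns grow to the right and rows downward; lengths in m; the calibration is good to about 2 mm. A picture is of the moment at which its call begins. There is no depth.
- robot.hand_in(): hands the job in; it is judged then, once.
The state is a dict: "time": time; "q": joint angles; "joint_velocities": joint speeds; "joint_torque": joint torques, N m; "position": TCP position; "tool_rot": TCP orientation; "ft_force": force on the tool from outside, world axes, zero at the start; "moment": the same for the moment, N m; "grip_width": finger opening in m; "grip_force": force on a finger pad.
Only numpy, scipy, OpenCV 4.12 (cv2) and the standard library are available. Lean on these libraries where they do the work, as an engineer would, in place of code of your own. Each camera call takes 0.05 s, during which the arm holds its last target. There are 200 camera calls.

## Task

Someone left the seam pick lying on the bench: lay it in its sloping rest and let go, then take it again by the end of its handle so that you can hold it upright like a pen. Run its tip along the floor of the gap between the small monitor's panel and its housing, lightly (the panel cracks above 2 kg) and slowly, about 3 cm a second, starting beside the black loudspeaker, along the long side, round the corner and on to the steel bracket; the panel has sprung up unevenly, so keep in touch by feel and do not press on the panel's back. Then lay the pick back in its rest, and leave everything else where it is.

Things in the scene. Friction and masses are not known exactly. Their poses are not given: they have to be found in the camera images.
- pick: Seam pick, a loose 70 g hand tool, 188 mm, lying flat on the bench at first. Black square handle 110 x 19 x 19 mm; round steel shank 7 mm thick, 5 mm in its last 20 mm. Origin on the centre line at the handle's front shoulder, where the shank begins; x axis from tip to butt (up when held upright, tip down), y and z normal to the handle's flats. Balance point about x = +30 mm.
- pick_tip (a point): The very end of the pick's 5 mm polished ball tip (friction about 0.25), 78 mm from the shoulder (x = -78 mm); axes as pick.
- pick_butt (a point): Centre of the butt end of the pick's handle, x = +110 mm; axes as pick.
- rest: The pick's rest, fixed: steel base plate 150 x 80 x 8 mm with a pad tray and a bent-steel cradle rising at 45 degrees. Origin on the bench below the seat; x axis level, towards the side where the cradle and the butt of a parked pick are high. Two plates 4 mm thick, 66 mm apart, are notched from above; between them the handle is free (back sheet 32 mm below it).
- rest_seat (a point): Where the parked pick's origin lies, 78 mm up. x: 45 degrees up along the pick, tip to butt; y level; z square to the slope, up: lay the pick in against z. Lower plate at x = -4 to 0: shank notch 14 mm wide, bottom at z = -3.5 mm; it stops the shoulder. Upper plate at x = 66 to 70 mm: handle notch 27 mm wide, bottom at z = -9.5 mm. Plate tips reach z = 18 mm.
- monitor: Small monitor, fixed, face down, back cover off: grey tray 150 (x) x 200 mm (y), walls 4 mm thick, 45 mm high. Origin on the bench under its centre. Inside the walls a shelf 7 mm wide, top at 17 mm; then the gap, a channel 10 mm wide round the LCD panel's back, centre line 12 mm from the walls' inner faces. The boxes on the panel stand 25 mm or more from it; nothing in the tray tops 48 mm.
- panel: The LCD panel in the tray, a metal plate 126 x 176 mm on its seat, boards on its back. Its flat black flange is the floor of the gap. It hinges stiffly about the corner at monitor x = +59, y = +84 mm and has sprung up at the corner where the gap's legs meet, by 0 to 6 mm, which this frame (that of the seat, at the monitor's origin) does not show.
- gap_start (a point): Start of the run, on the gap's centre line (monitor x = -59, y = +21 mm), 14 mm short of the black loudspeaker box (30 x 60 mm, top at 43 mm) that blocks the channel. The gap points are given at the floor's lowest height, 8 mm above the bench; the true floor is 0 to 4 mm higher here and must be felt. Axes as the monitor's.
- gap_corner (a point): The gap's corner (monitor x = -59, y = -84 mm), 105 mm straight from the start. True floor 0 to 6.5 mm higher than this point, sloping evenly from the start and to the end.
- gap_end (a point): End of the run (monitor x = +16, y = -84 mm), 75 mm straight from the corner, 14 mm short of the steel stand bracket (40 x 30 mm, top at 47 mm) that blocks the channel. True floor 0 to 5 mm higher than this point.
- multimeter: Bystander: orange and black hand meter, 190 x 92 x 45 mm, lying flat. Origin under its middle.
- remote: Bystander: black remote control, 200 x 48 x 22 mm. Origin under its middle.
- screwdriver: Bystander: screwdriver, 170 mm, black round handle. Origin under its middle.
- spool: Bystander: solder reel, 56 mm across, 42 mm high. Origin under its middle.
- pliers: Bystander: pliers with red grips, about 165 mm long, lying flat. Origin under its middle.
- tin: Bystander: brass dish, 80 mm across, 30 mm high. Origin under its middle.
- flask: Bystander: brown bottle, 64 mm across, 170 mm high. Origin under its middle.
- phone: Bystander: white phone, 150 x 72 x 10 mm, lying flat. Origin under its middle.
Not all that is in view belongs to the job. What is shaped like the pick but pink is not meant.

How it is judged:
By the outcome, as a careful person would: the job done as asked, in the order asked, and still so for the second after the job is handed in, with the robot touching nothing.
It also fails if it takes over 72 s, if anything falls off the work surface, if the arm or the gripper's body presses on something with over 40 N, if the wrist force passes 120 N, or if a joint passes its speed limit or range.

## Working session

There is one attempt and no reset: what is moved stays moved. The work goes in short steps, Python scripts to look and compute and a tool call to move; the robot and the scene stay as the last step left them, time stands still between calls to the robot, and variables do not carry over. Pictures are saved under pics/ and viewed, at most 10 in all, crops included, and the job is handed in when it is done.

Besides the shell and the picture viewer there is one more tool, called as a command line: name --argument value ..., lists and objects as JSON in quotes. play_rows: Moves the arm, as the interface text tells. Its arguments: {"type":"object","properties":{"gripper":{"type":"array","items":{"type":"number"}},"delta_pos":{"type":"array","items":{"type":"array","items":{"type":"number"}}},"turn":{"type":"array","items":{"type":"array","items":{"type":"number"}}},"squeeze":{"type":"number"}},"required":["gripper","delta_pos","turn"]}

```bash
mkdir -p pics
python3 - <<'E'
from rig import robot
import cv2,numpy as np,pickle
d={}
for n in("scene","side","wrist"):
    c=robot.camera(n);d[n]=c
    print(n,c["vfov"],c["cx"],c["cy"],np.round(c["R"],3).tolist(),np.round(c["t"],3).tolist())
pickle.dump(d,open("c0.pkl","wb"))
a=cv2.hconcat([d["scene"]["color"],d["side"]["color"]])[:,:,::-1]
cv2.imwrite("pics/a.png",cv2.resize(d["scene"]["color"][:,:,::-1],(800,600),interpolation=cv2.INTER_CUBIC))
cv2.imwrite("pics/b.png",cv2.resize(d["side"]["color"][:,:,::-1],(800,600),interpolation=cv2.INTER_CUBIC))
o=robot.get_obs();print(o)
E
```

```text
scene 49.86626172890394 255.49549138043247 192.66567474913663 [[-0.556, 0.831, 0.019], [0.484, 0.343, -0.805], [-0.675, -0.438, -0.593]] [0.246, -0.176, 1.744]
side 52.36263279624379 256.1934995534242 191.24496538465402 [[-0.927, -0.375, 0.011], [-0.207, 0.487, -0.848], [0.313, -0.789, -0.529]] [0.452, 0.151, 1.178]
wrist 71.685584401173 257.3229571543598 190.82880392436545 [[1.0, -0.0, -0.002], [0.0, -0.963, 0.268], [-0.002, -0.268, -0.963]] [-0.624, -0.031, 0.389]
{'time': 0.15, 'q': array([-1.78507219e-01,  5.28268838e-01,  1.43363119e+00, -1.69474806e-05,
        1.18138975e+00, -1.78501457e-01]), 'joint_velocities': array([-6.76784154e-04, -3.47491545e-03, -3.73000673e-03,  1.65964606e-03,
       -6.77037230e-05, -2.85371407e-03]), 'joint_torque': array([ 9.14956272e-04, -4.40429199e+01, -1.76841742e+01,  6.33679633e-02,
        5.52540855e-02, -1.06930895e-04]), 'position': array([6.24364925e-01, 1.34079381e-04, 1.84679135e-01]), 'tool_rot': array([ 7.07106284e-01,  7.07106769e-01, -4.90388949e-04, -6.92560777e-04]), 'ft_force': array([ 0.45617983,  0.13908458, -0.58683018]), 'moment': array([ 0.01282716,  0.00982416, -0.0173563 ]), 'grip_force': 0.0, 'grip_width': 0.08733223910546442}
```

View pics/a.png

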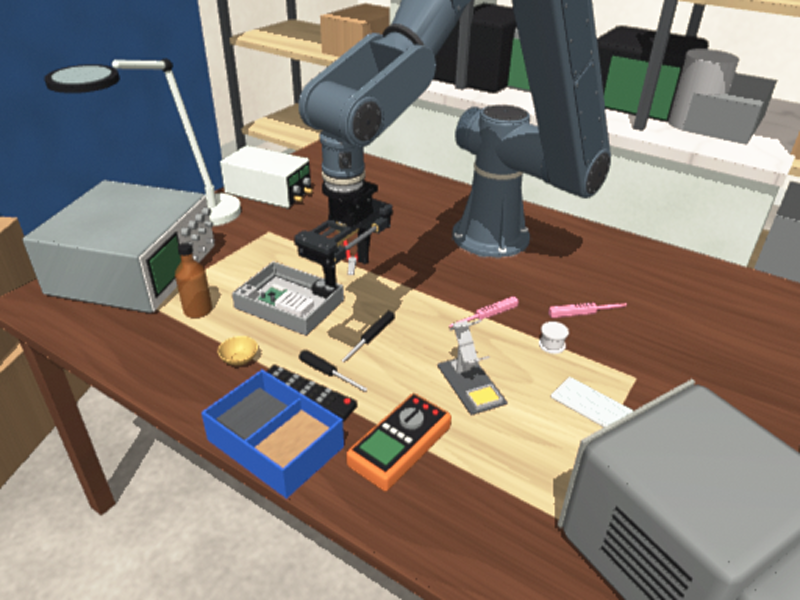

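View pics/b.png

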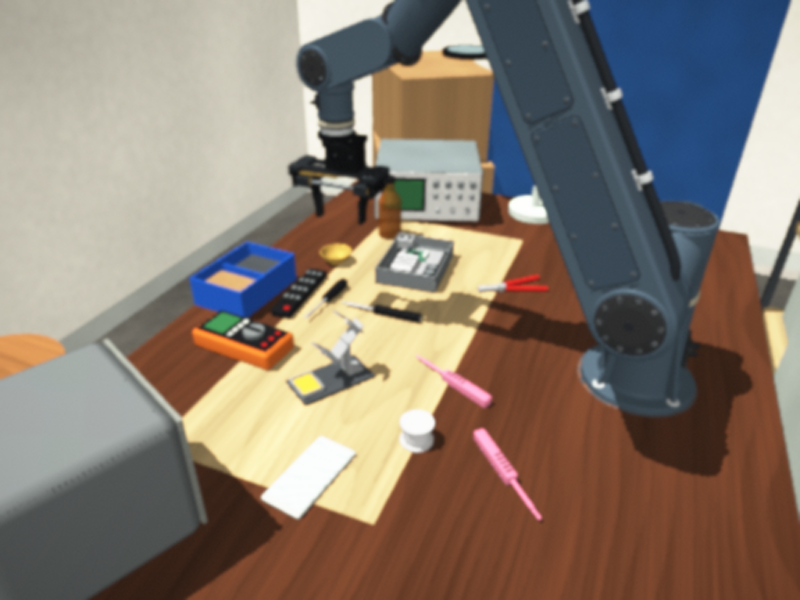

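Scene (800 px view): the black-handled tools are at (375,330) and (325,365). One is the pick and the other the screwdriver. The pink decoys are at (490,308) and (585,309). The rest is at (470,375), the monitor at (288,297), and the pad tray points toward +x. Next I'll take a close crop to tell the two apart.

Run:
```python
import cv2,pickle,numpy as np
d=pickle.load(open("c0.pkl","rb"))
s=d["scene"]["color"][:,:,::-1]
a=cv2.resize(s[160:270,140:340],(800,440),interpolation=cv2.INTER_CUBIC)
cv2.imwrite("pics/c.png",a)
cv2.imwrite("pics/d.png",cv2.resize(d["side"]["color"][140:260,170:330,::-1],(800,600),interpolation=cv2.INTER_CUBIC))
cv2.imwrite("pics/w.png",cv2.resize(d["wrist"]["color"][:,:,::-1],(800,600),interpolation=cv2.INTER_CUBIC))
```

```text
(no output)
```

View pics/c.png

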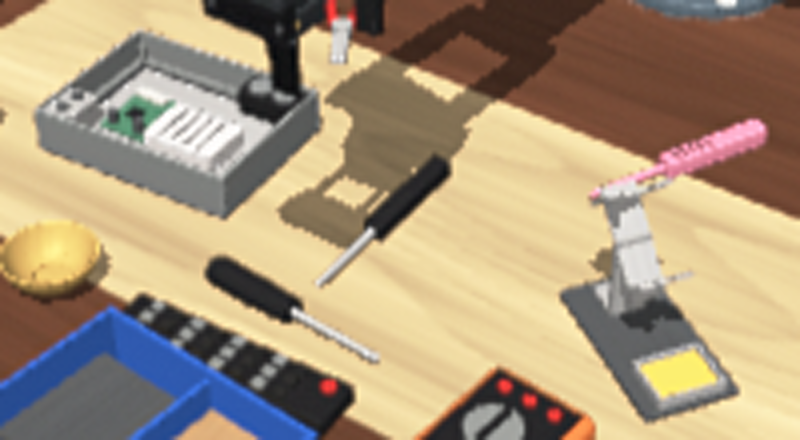

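View pics/d.png

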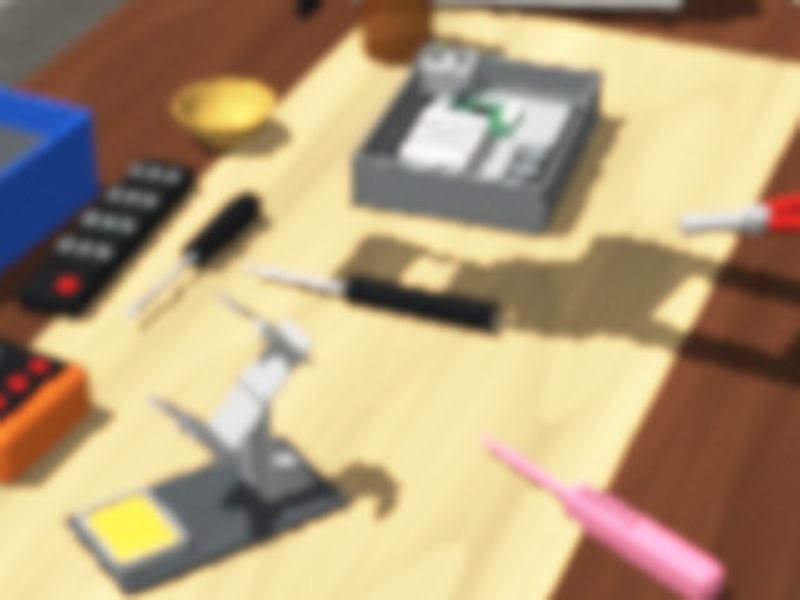

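View pics/w.png

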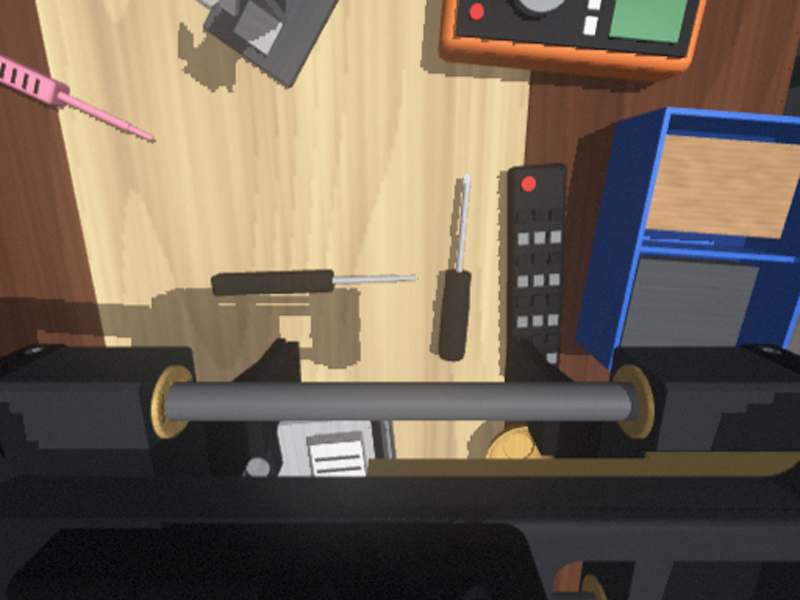

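Crop c: the tool at scene (375,330) has a square, sharp-ended handle, so it is the pick. The one at (325,365) has a round handle and a flared end, so it is the screwdriver. In the wrist view the pick's butt is at (213,286), its shoulder at (333,281) and its tip at (416,278).

```bash
cat > h.py <<'E'
import numpy as np,cv2,pickle
from scipy.optimize import least_squares
from scipy.spatial.transform import Rotation as Ro
def K(c): f=c["color"].shape[0]/2/np.tan(np.radians(c["vfov"])/2); return f
def proj(c,X):
    p=np.asarray(X)@np.asarray(c["R"]).T+c["t"]; return p[...,:2]/p[...,2:]*K(c)+[c["cx"],c["cy"]]
def ray(c,uv,z):
    R=np.asarray(c["R"]);C=-R.T@c["t"];d=R.T@np.array([(uv[0]-c["cx"])/K(c),(uv[1]-c["cy"])/K(c),1]);s=(z-C[2])/d[2];return C+s*d
E
python3 - <<'E'
from h import *
d=pickle.load(open("c0.pkl","rb"));w=d["wrist"];s=d["scene"];sd=d["side"]
k=512/800
P=lambda c,u,v,z:np.round(ray(c,(u*k,v*k),z)*1000,1)
print("wrist butt",P(w,212.5,284.5,.019),"shoulder",P(w,333,280.5,.019),"tip",P(w,416,278,.0095))
S=lambda u,v:(140*1.5625+u/4*1.5625,160*1.5625+v/4*1.5625)
print("scene tip",P(s,*S(320,283),.0095),"shoulder",P(s,*S(375,232),.0095),"butt",P(s,*S(440,170),.0095))
D=lambda u,v:((170+u/5)/k,(140+v/5)/k)
print("side tip",P(sd,*D(245,268),.0095),"shoulder",P(sd,*D(347,288),.0095),"butt",P(sd,*D(497,318),.0095))
# rest base corners
for n,u,v in(("near-pad R",735,392),("pad L",648,415),("cradleL",562,295)):print("rest",n,P(s,*S(u,v),.008))
for n,u,v in(("pad L",70,520),("pad R",130,590),("cradle R",350,498),("cradle L",270,438)):print("side",n,P(sd,*D(u,v),.008))
print("wrist corner",P(w,290,87,.008),P(w,205,33,.008),P(w,340,0,.008))
# monitor rim
for n,u,v in(("a",38,112),("b",222,215),("c",318,105),("d",145,33)):print("mon",n,P(s,*S(u,v),.045))
for n,u,v in(("a",355,160),("b",543,222),("c",600,72)):print("monside",n,P(sd,*D(u,v),.045))
E
```

```text
wrist butt [453.2 -13.8  19. ] shoulder [561.9 -10.1  19. ] tip [636.7  -9.9   9.5]
scene tip [634.6  -7.5   9.5] shoulder [558.6  -9.1   9.5] butt [458.6 -12.5   9.5]
side tip [632.3  -7.3   9.5] shoulder [555.5 -11.6   9.5] butt [446.4 -17.    9.5]
rest near-pad R [552.7 317.4   8. ]
rest pad L [610.3 275.5   8. ]
rest cradleL [534.7 156.8   8. ]
side pad L [603.6 277.9   8. ]
side pad R [541.2 317.7   8. ]
side cradle R [460.7 196.    8. ]
side cradle L [530.4 161.5   8. ]
wrist corner [532.  150.1   8. ] [467.3 189.2   8. ] [575.5 211.8   8. ]
mon a [ 629.9 -317.7   45. ]
mon b [646.  -96.3  45. ]
mon c [ 481.7 -126.8   45. ]
mon d [ 483.4 -328.2   45. ]
monside a [ 598.1 -122.4   45. ]
monside b [441.2 -92.6  45. ]
monside c [ 476.2 -331.6   45. ]
```

play_rows --gripper '[-1, -1, -1, -1, -1, -1, -1, -1, -1, -1, -1, -1]' --delta_pos '[[-0.3, -3, 3], [-0.6, -6, 6], [-1.17, -9.7, 9], [-1.17, -9.7, 11], [-1.17, -9.7, 12], [-1.17, -9.7, 12], [-1.17, -9.7, 12], [-1.17, -9.7, 12], [-1.17, -9.7, 12], [-1.17, -9.7, 12], [-1.17, -9.7, 15], [-1.17, -9.7, 15]]' --turn '[[0, 0, 0.17], [0, 0, 0.34], [0, 0, 0.51], [0, 0, 0.68], [0, 0, 0.85], [0, 0, 1.02], [0, 0, 1.2], [0, 0, 1.37], [0, 0, 1.536], [0, 0, 1.536], [0, 0, 1.536], [0, 0, 1.536]]' --squeeze 40

```text
time: 1.65
position: [0.5261, -0.0113, 0.034]
tool_rot: [1.0, 0.019, -0.002, -0.001]
ft_force: [-0.8, -0.1, -0.4]
grip_width: 0.0867
grip_force: 0.0
```

Run:
```python
from h import *
from rig import robot
o=robot.get_obs();print(o["position"],Ro.from_quat(o["tool_rot"]).as_matrix().round(3),o["q"].round(2))
c=robot.camera("wrist");pickle.dump(c,open("c1.pkl","wb"))
cv2.imwrite("pics/e.png",cv2.resize(c["color"][:,:,::-1],(800,600),interpolation=cv2.INTER_CUBIC))
```

```text
[ 0.52610149 -0.01125826  0.03396561] [[ 0.999  0.037 -0.005]
 [ 0.037 -0.999  0.001]
 [-0.005 -0.001 -1.   ]] [-0.23  0.63  1.8  -0.    0.71  1.3 ]
```

View pics/e.png

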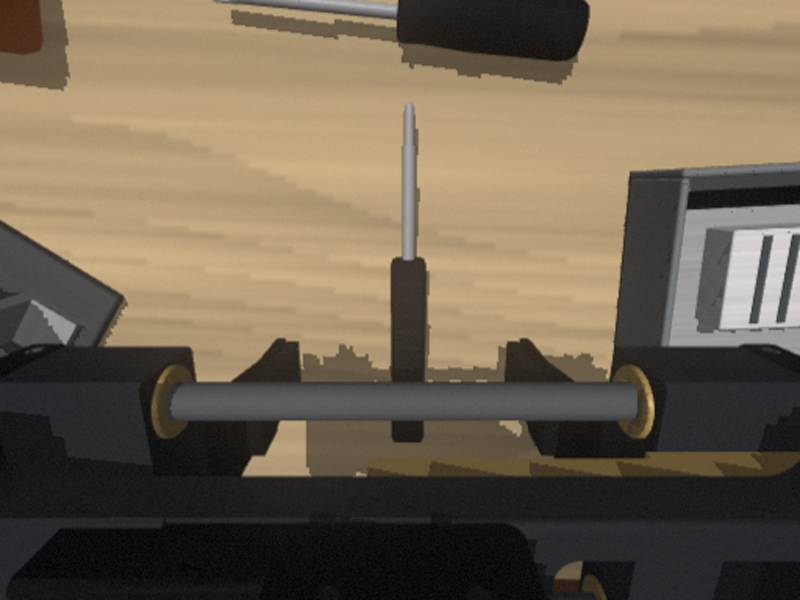

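The picture shows the pick aligned and centred between the fingers: tip at (409,104), shoulder at (408,258). I'll go down and close.

play_rows --gripper '[-1, -1, -1, 1, 1, 1, 1, 1, 1, 1]' --delta_pos '[[0, 0, 1.5], [0, 0, 3.0], [0, 0, 3.0], [0, 0, 3.0], [0, 0, 3.0], [0, 0, 3.0], [0, 0, 3.0], [0, 0, 3.0], [0, 0, 3.0], [0, 0, 3.0]]' --turn '[[0, 0, 0], [0, 0, 0], [0, 0, 0], [0, 0, 0], [0, 0, 0], [0, 0, 0], [0, 0, 0], [0, 0, 0], [0, 0, 0], [0, 0, 0]]' --squeeze 40

```text
time: 2.95
position: [0.528, -0.0117, 0.0054]
tool_rot: [1.0, 0.017, -0.0, -0.0]
ft_force: [0.3, 0.1, -0.0]
grip_width: 0.0253
grip_force: 0.0
```

Run:
```python
from h import *
c=pickle.load(open("c1.pkl","rb"));k=.64
for u,v,z in((409,103,.0095),(408,258,.019)):print((ray(c,(u*k,v*k),z)*1000).round(1))
```

```text
[636.9  -9.4   9.5]
[561.8 -11.9  19. ]
```

play_rows --gripper '[1, 1, 1, 1, 1, 1, 1, 1, 1, 1, 1, 1]' --delta_pos '[[0, 0, 0], [0, 0, 0], [0, 0, -3], [0, 0, -8], [0, -2, -13], [0.5, -5, -18], [1, -8, -21.5], [1.75, -11, -21.5], [1.75, -12.9, -21.5], [1.75, -12.9, -21.5], [1.75, -12.9, -21.5], [1.75, -12.9, -21.5]]' --turn '[[0, 0, 0], [0, 0, 0], [0, 0, 0], [0, 0, -0.1], [0, 0, -0.25], [0, 0, -0.4], [0, 0, -0.55], [0, 0, -0.7], [0, 0, -0.85], [0, 0, -0.977], [0, 0, -0.977], [0, 0, -0.977]]' --squeeze 40

```text
time: 4.45
position: [0.5408, 0.1177, 0.2204]
tool_rot: [0.875, 0.484, -0.0, -0.0]
ft_force: [0.2, -0.3, 0.2]
grip_width: 0.0003
grip_force: 0.0
```

Run:
```python
from h import *
from rig import robot
o=robot.get_obs();print(o["position"],Ro.from_quat(o["tool_rot"]).as_matrix().round(3),o["q"].round(2),o["grip_force"])
c=robot.camera("wrist");pickle.dump((c,o,robot.camera("side"),robot.camera("scene")),open("c2.pkl","wb"))
cv2.imwrite("pics/f.png",cv2.resize(c["color"][:,:,::-1],(800,600),interpolation=cv2.INTER_CUBIC))
```

```text
[0.54084685 0.11768036 0.22035579] [[ 0.532  0.847 -0.   ]
 [ 0.847 -0.532 -0.   ]
 [-0.    -0.    -1.   ]] [ 0.01  0.39  1.57 -0.    1.18  0.57] 0.0
```

View pics/f.png

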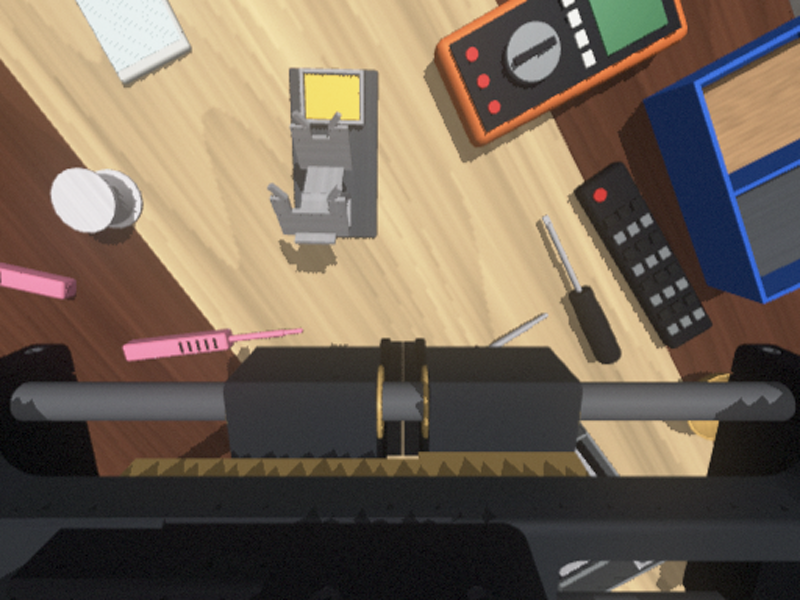

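The gripper closed empty (width 0), and the pick is still on the bench with its tip near (545,316). Base-plate corners in this view: (290,68), (378,70) and (377,237). I'll make one composite with an enlarged rest and the current pick.

Run:
```python
from h import *
w,o,sd,sc=pickle.load(open("c2.pkl","rb"))
a=cv2.resize(w["color"][38:162,165:250],None,fx=4.7,fy=4.7,interpolation=cv2.INTER_CUBIC)
b=cv2.resize(sc["color"][180:240,190:280],None,fx=4.4,fy=4.4,interpolation=cv2.INTER_CUBIC)
e=cv2.resize(sd["color"][180:230,210:300],None,fx=4.4,fy=4.4,interpolation=cv2.INTER_CUBIC)
im=np.zeros((600,800,3),np.uint8);im[:a.shape[0],:a.shape[1]]=a
im[:b.shape[0],404:404+b.shape[1]]=b;im[300:300+e.shape[0],404:404+e.shape[1]]=e
cv2.imwrite("pics/g.png",im[:,:,::-1])
k=.64
for p in((545,316),):print((ray(w,(p[0]*k,p[1]*k),.0095)*1000).round(1))
```

```text
[634.2 -10.3   9.5]
```

View pics/g.png

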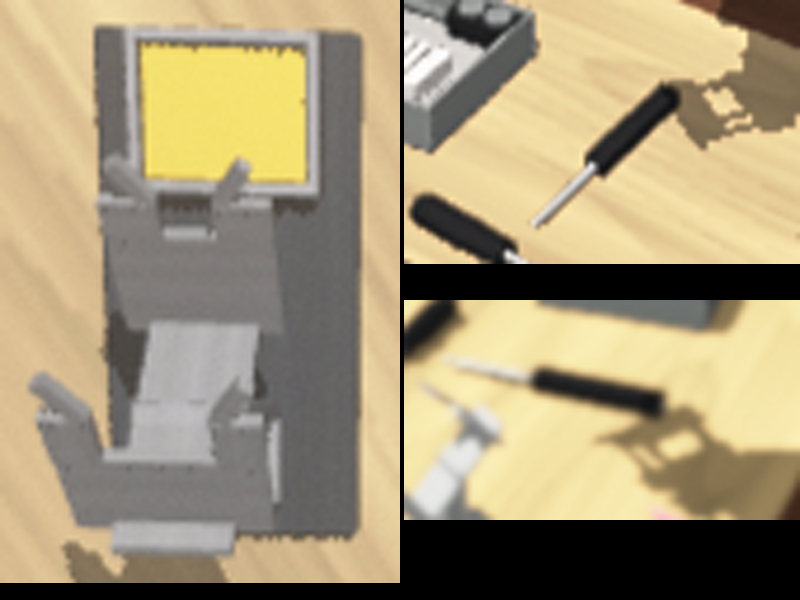

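The composite shows the pick essentially unmoved. On the rest, the lower notch floor is at crop (191,234), 52 px wide, and the upper notch floor is at (160,455), 110 px wide. Both widths agree with 14 mm and 27 mm.

Run:
```python
from h import *
w,o,sd,sc=pickle.load(open("c2.pkl","rb"))
G=lambda u,v:(165+(u+.5)/4.7-.5,38+(v+.5)/4.7-.5)
p=lambda u,v,z:ray(w,G(u,v),z)*1000
L=p(191,234,.0741);U=p(160,455,.1194)
print(L.round(1),U.round(1),"dist",np.hypot(*(U-L)[:2]),"exp 53.7","yaw",np.degrees(np.arctan2(*(U-L)[1::-1])))
print("lower w",np.linalg.norm(p(165,234,.0741)-p(217,234,.0741)),"upper w",np.linalg.norm(p(104,455,.1194)-p(215,455,.1194)))
a,b,cc=[p(*q,.008) for q in((360,33),(360,535),(96,27))]
print(a,b,cc,"yaw base",np.degrees(np.arctan2(*(b-a)[1::-1])),np.linalg.norm(b-a),np.linalg.norm(cc-a))
yaw=np.arctan2(*(b-a)[1::-1]);e=np.array([np.cos(yaw),np.sin(yaw)])
print("seat from L",L[:2]-1.06*e,"from U",U[:2]-54.8*e)
k=4.4;s=lambda u,v:(190+(u-404)/k,180+v/k);d=lambda u,v:(210+(u-404)/k,180+(v-300)/k)
for n,c,q,z in(("tip",sc,s(535,225),.0095),("butt",sc,s(668,95),.0095),("sh",sc,s(595,165),.0095),("tip",sd,d(445,360),.0095),("sh",sd,d(534,378),.0095),("butt",sd,d(660,403),.0095)):print(n,(ray(c,q,z)*1000).round(1))
```

```text
[544.7 243.5  74.1] [515.2 199.4 119.4] dist 53.02813197202154 exp 53.7 yaw -123.78180408192027
lower w 13.404536276796298 upper w 25.99920519841801
[612.30854057 274.46374842   8.        ] [531.58568891 150.59157049   8.        ] [547.23422728 317.25762193   8.        ] yaw base -123.09077876355673 147.85295142314126 77.88441345326356
seat from L [545.29779812 244.3594494 ] from U [545.15275017 245.30825563]
tip [636.5  -7.    9.5]
butt [454.4 -15.4   9.5]
sh [557.2 -11.6   9.5]
tip [631.1  -7.5   9.5]
sh [554.7 -11.    9.5]
butt [450.6 -16.5   9.5]
```

play_rows --gripper '[-1, -1, -1, -1, -1, -1, -1, -1, -1, -1, -1, -1]' --delta_pos '[[-2, 1, 0], [-5, 2.4, 4], [-8, 4, 8], [-11, 5, 12], [-11.8, 5.65, 15], [-11.8, 5.65, 16], [-11.8, 5.65, 17], [-11.8, 5.65, 17.5], [-11.8, 5.65, 20], [-11.8, 5.65, 21.85], [-11.8, 5.65, 21.85], [-11.8, 5.65, 21.85]]' --turn '[[0, 0, 0.15], [0, 0, 0.33], [0, 0, 0.5], [0, 0, 0.65], [0, 0, 0.8], [0, 0, 0.972], [0, 0, 0.972], [0, 0, 0.972], [0, 0, 0.972], [0, 0, 0.972], [0, 0, 0.972], [0, 0, 0.972]]' --squeeze 45

```text
time: 6.1
position: [0.527, -0.0121, 0.0027]
tool_rot: [1.0, 0.02, 0.001, 0.0]
ft_force: [-0.1, -0.1, 0.2]
grip_width: 0.087
grip_force: 0.0
```

play_rows --gripper '[1, 1, 1, 1, 1, 1, 1, 1, 1, 1, 1]' --delta_pos '[[0, 0, 0], [0, 0, 0], [0, 0, 0], [0, 0, 0], [0, 0, 0], [0, 0, 0], [0, 0, 0], [0, 0, 0], [0, 0, 0], [0, 0, 0], [0, 0, 0]]' --turn '[[0, 0, 0], [0, 0, 0], [0, 0, 0], [0, 0, 0], [0, 0, 0], [0, 0, 0], [0, 0, 0], [0, 0, 0], [0, 0, 0], [0, 0, 0], [0, 0, 0]]'

```text
time: 7.48
position: [0.5263, -0.0121, 0.0019]
tool_rot: [1.0, 0.02, -0.0, 0.0]
ft_force: [-0.6, 0.1, 0.0]
grip_width: 0.0004
grip_force: 0.0
```

Closed empty again. I need one look at why.

Run:
```python
from h import *
from rig import robot
o=robot.get_obs();print(o["position"],o["grip_width"],o["ft_force"].round(1))
d={n:robot.camera(n) for n in("scene","side","wrist")};pickle.dump((d,o),open("c3.pkl","wb"))
im=np.zeros((600,800,3),np.uint8)
cr=lambda n,y0,y1,x0,x1,f:cv2.resize(d[n]["color"][y0:y1,x0:x1],None,fx=f,fy=f,interpolation=cv2.INTER_CUBIC)
a=cr("scene",150,250,180,280,4);im[:400,:400]=a
b=cr("side",140,240,190,290,4);im[:400,400:]=b
c=cr("wrist",50,350,160,400,.66);im[400:400+c.shape[0],:c.shape[1]]=c
c=cr("wrist",200,300,200,400,2);im[400:600,300:700]=c
cv2.imwrite("pics/i.png",im[:,:,::-1])
```

```text
[ 0.52628437 -0.01214076  0.00194868] 0.0004481257888266453 [-0.6  0.1  0. ]
```

View pics/i.png

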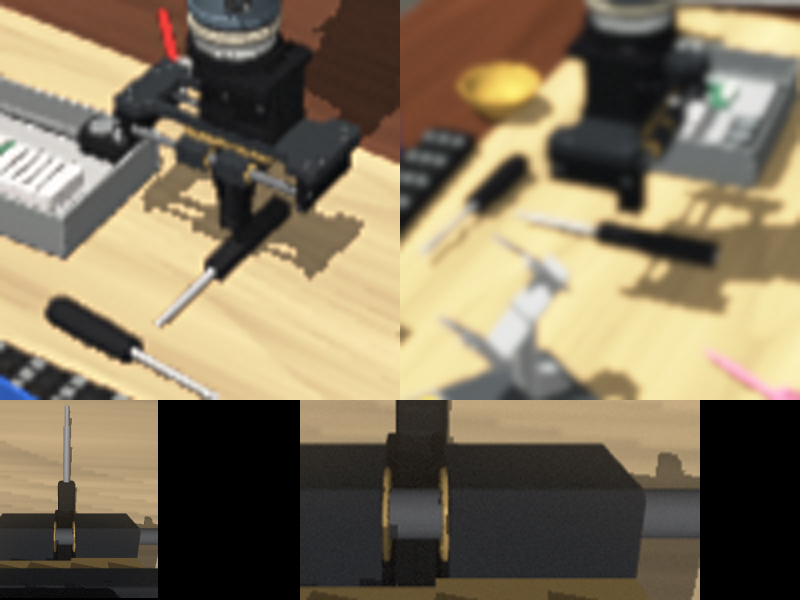

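Run:
```python
from h import *
d,o=pickle.load(open("c3.pkl","rb"))
print({n:proj(d[n],o["position"]).round(1) for n in d})
X0=np.array([.5263,-.0121,.0])
for z in(.002,.02,.04,.06):print(z,[proj(d[n],[.5263,-.0121,z]).round(1).tolist() for n in("scene","side")])
print(d["wrist"]["R"].round(3),-d["wrist"]["R"].T@d["wrist"]["t"])
```

```text
{'scene': array([238.7, 214.3]), 'side': array([247.2, 201.1]), 'wrist': array([258.8, 213.2])}
0.002 [[238.7, 214.3], [247.2, 201.1]]
0.02 [[238.7, 210.2], [247.2, 196.8]]
0.04 [[238.7, 205.5], [247.2, 191.8]]
0.06 [[238.7, 200.7], [247.2, 186.8]]
[[ 0.04  -0.999  0.001]
 [-0.963 -0.038  0.267]
 [-0.267 -0.011 -0.964]] [ 0.5993412  -0.00792777  0.19958084]
```

Run:
```python
from h import *
d0=pickle.load(open("c0.pkl","rb"))
p0=np.array([.62436,.000134,.18468])
for h in(0,.02,.035,.05):
  print(h,[(proj(d0[n],p0+[s*.0505,0,h])*1.5625).round(0).tolist() for n in("scene","side") for s in(-1,1)],[(proj(d0["wrist"],p0+[s*.0437,.0095,h])*1.5625).round(0).tolist() for s in(-1,1)])
d,o=pickle.load(open("c3.pkl","rb"))
```

```text
0 [[363.0, 277.0], [331.0, 302.0], [363.0, 238.0], [319.0, 230.0]] [[315.0, 317.0], [490.0, 317.0]]
0.02 [[363.0, 268.0], [330.0, 293.0], [362.0, 230.0], [319.0, 221.0]] [[306.0, 331.0], [499.0, 331.0]]
0.035 [[363.0, 262.0], [330.0, 287.0], [362.0, 223.0], [318.0, 215.0]] [[298.0, 343.0], [506.0, 343.0]]
0.05 [[363.0, 255.0], [329.0, 280.0], [362.0, 216.0], [318.0, 208.0]] [[288.0, 358.0], [516.0, 358.0]]
```

All three cameras agree that the real fingertips sit about 34 mm short of the reported TCP, so the fingers closed above the pick. I'll reopen, descend further by feel, and account for this offset from here on.

play_rows --gripper '[-1, -1, -1, -1, -1, -1, -1, -1, -1, -1]' --delta_pos '[[0, 0, -0.5], [0, 0, -0.5], [0, 0, -0.5], [0, 0, -0.5], [0, 0, 0], [0, 0, 0.8], [0, 0, 1.6], [0, 0, 2.1], [0, 0, 2.5], [0, 0, 2.5]]' --turn '[[0, 0, 0], [0, 0, 0], [0, 0, 0], [0, 0, 0], [0, 0, 0], [0, 0, 0], [0, 0, 0], [0, 0, 0], [0, 0, 0], [0, 0, 0]]'

```text
time: 8.88
position: [0.526, -0.0121, -0.0234]
tool_rot: [1.0, 0.02, -0.0, -0.0]
ft_force: [-0.3, 0.3, -0.7]
grip_width: 0.0849
grip_force: 0.0
```

play_rows --gripper '[-1, -1, -1, -1]' --delta_pos '[[0, 0, 0.15], [0, 0, 0.3], [0, 0, 0.4], [0, 0, 0.4]]' --turn '[[0, 0, 0], [0, 0, 0], [0, 0, 0], [0, 0, 0]]'

```text
time: 9.38
position: [0.5263, -0.0121, -0.0271]
tool_rot: [1.0, 0.02, -0.0, -0.0]
ft_force: [0.8, 0.5, -0.3]
grip_width: 0.0872
grip_force: 0.0
```

play_rows --gripper '[-1, -1, 1, 1, 1, 1, 1, 1, 1, 1, 1, 1]' --delta_pos '[[0, 0, 0.15], [0, 0, 0.3], [0, 0, 0.3], [0, 0, 0.3], [0, 0, 0.3], [0, 0, 0.3], [0, 0, 0.3], [0, 0, 0.3], [0, 0, 0.3], [0, 0, 0.3], [0, 0, 0.3], [0, 0, 0.3]]' --turn '[[0, 0, 0], [0, 0, 0], [0, 0, 0], [0, 0, 0], [0, 0, 0], [0, 0, 0], [0, 0, 0], [0, 0, 0], [0, 0, 0], [0, 0, 0], [0, 0, 0], [0, 0, 0]]'

```text
time: 10.88
position: [0.5263, -0.0122, -0.03]
tool_rot: [1.0, 0.02, 0.0, 0.0]
ft_force: [-0.2, 0.0, 0.2]
grip_width: 0.0184
grip_force: 45.0
```

Gripped: 18.4 mm opening, 45 N. Now I'll compute the placing moves.

```bash
cat >> h.py <<'E'
yaw=np.radians(-123.2);e=np.array([np.cos(yaw),np.sin(yaw),0]);up=np.array([0,0,1.])
SP=np.array([545.2,244.8,78.]);sx=(e+up)/2**.5;sz=(up-e)/2**.5;sy=np.cross(sz,sx)
RA=np.c_[-sx,sy,-sz]      # laying pose
RB=np.c_[sz,sy,-sx]       # regrasp pose
def seat(x,z): return SP+x*sx+z*sz
def tcp(R,pt,off): return pt-R@np.array(off)
def rel(T0,R0,T1,R1,name=""):
    print(name,"dpos cm",(R0.T@(T1-T0)/10).round(2),"turn",Ro.from_matrix(R0.T@R1).as_rotvec().round(3),"tcp",T1.round(1))
E
python3 - <<'E'
from h import *
from rig import robot
o=robot.get_obs();T0=o["position"]*1000;R0=Ro.from_quat(o["tool_rot"]).as_matrix()
off=[33.5,0,-39.5]
for x,z in((4,80),(4,45),(3,15),(3,1),(0,0)):rel(T0,R0,tcp(RA,seat(x,z),off),RA,(x,z))
print(RA.round(3),R0.round(3))
E
```

```text
(4, 80) dpos cm [  3.03 -25.77 -16.32] turn [-0.373 -0.724 -0.901] tcp [546.4 246.6 133.2]
(4, 45) dpos cm [  1.59 -23.76 -13.84] turn [-0.373 -0.724 -0.901] tcp [532.8 225.9 108.4]
(3, 15) dpos cm [  0.4  -22.09 -11.65] turn [-0.373 -0.724 -0.901] tcp [521.6 208.7  86.5]
(3, 1) dpos cm [ -0.17 -21.28 -10.66] turn [-0.373 -0.724 -0.901] tcp [516.2 200.4  76.6]
(0, 0) dpos cm [ -0.09 -21.4  -10.38] turn [-0.373 -0.724 -0.901] tcp [516.9 201.6  73.8]
[[ 0.387  0.837 -0.387]
 [ 0.592 -0.548 -0.592]
 [-0.707  0.    -0.707]] [[ 0.999  0.04   0.   ]
 [ 0.04  -0.999 -0.   ]
 [ 0.     0.    -1.   ]]
```

play_rows --gripper '[1, 1, 1, 1, 1, 1, 1, 1, 1, 1, 1, 1]' --delta_pos '[[0, 0, -2], [0, 0, -6], [0, 0, -11], [0.5, -3, -16], [1, -7, -19], [1.5, -11, -20], [2, -15, -20], [2.5, -19, -20], [3.03, -23, -19], [3.03, -25.77, -17], [3.03, -25.77, -16.32], [3.03, -25.77, -16.32]]' --turn '[[0, 0, 0], [0, 0, 0], [0, 0, 0], [-0.047, -0.09, -0.113], [-0.093, -0.181, -0.225], [-0.14, -0.272, -0.338], [-0.187, -0.362, -0.45], [-0.233, -0.453, -0.563], [-0.28, -0.543, -0.676], [-0.326, -0.634, -0.788], [-0.373, -0.724, -0.901], [-0.373, -0.724, -0.901]]'

```text
time: 12.38
position: [0.5443, 0.248, 0.1296]
tool_rot: [0.811, 0.441, -0.339, 0.182]
ft_force: [-0.3, -0.6, -1.1]
grip_width: 0.0184
grip_force: 45.0
```

Run:
```python
from h import *
from rig import robot
d={n:robot.camera(n) for n in("scene","side","wrist")};o=robot.get_obs();pickle.dump((d,o),open("c4.pkl","wb"))
T0=o["position"]*1000;R0=Ro.from_quat(o["tool_rot"]).as_matrix();print(T0,o["q"].round(2),o["ft_force"].round(2),o["grip_width"],np.degrees(Ro.from_matrix(R0.T@RA).as_rotvec()))
off=np.array([33.5,0,-39.5])
P=lambda x:(T0+R0@(off+[-x,0,0]))/1000
# Where pick should appear: check colours along axis in cams
for n in d:
  print(n,{x:proj(d[n],P(x)).round(0).tolist() for x in(-78,0,110)})
im=np.zeros((600,800,3),np.uint8)
for i,(n,f) in enumerate((("scene",5),("side",5))):
  u,v=proj(d[n],P(0)).astype(int);a=cv2.resize(d[n]["color"][max(0,v-40):v+45,u-40:u+40],None,fx=f,fy=f,interpolation=cv2.INTER_CUBIC);im[:a.shape[0],400*i:400*i+a.shape[1]]=a;print(n,"crop origin",u-40,v-40)
cv2.imwrite("pics/j.png",im[:,:,::-1])
```

```text
[546.85182166 245.85791896 134.02565564] [ 0.45  0.95  0.97 -0.4   1.9   1.03] [-0.12 -0.38 -0.93] 0.01855065725280937 [-0.0253727  -0.11026945 -0.14725454]
scene {-78: [324.0, 253.0], 0: [316.0, 225.0], 110: [306.0, 187.0]}
side {-78: [170.0, 235.0], 0: [187.0, 212.0], 110: [211.0, 179.0]}
wrist {-78: [260.0, 48.0], 0: [260.0, 188.0], 110: [259.0, 334.0]}
scene crop origin 276 185
side crop origin 146 171
```

Run:
```python
from h import *
d,o=pickle.load(open("c4.pkl","rb"));g=d["wrist"]["color"].astype(int).mean(2).astype(int)
print(g[30:70:2,252:270].tolist())
print(g[150:215:3,240:282:3])
```

```text
[[218, 218, 219, 222, 223, 222, 222, 220, 220, 219, 218, 216, 214, 213, 211, 211, 211, 212], [216, 216, 218, 219, 220, 223, 222, 221, 220, 219, 220, 218, 217, 216, 212, 212, 211, 212], [211, 214, 216, 218, 221, 221, 221, 222, 222, 221, 220, 219, 218, 217, 215, 213, 212, 212], [207, 210, 213, 214, 218, 218, 220, 222, 222, 222, 221, 220, 219, 219, 217, 216, 213, 211], [205, 204, 209, 213, 214, 217, 218, 221, 220, 222, 222, 221, 220, 220, 219, 217, 215, 214], [162, 160, 160, 163, 164, 169, 171, 172, 172, 172, 173, 174, 174, 172, 172, 168, 171, 167], [103, 103, 104, 105, 106, 105, 104, 106, 105, 103, 105, 103, 101, 105, 104, 104, 104, 104], [120, 120, 124, 133, 159, 165, 160, 138, 120, 123, 120, 120, 122, 121, 120, 118, 119, 119], [125, 133, 168, 204, 223, 227, 226, 220, 194, 135, 123, 126, 125, 124, 123, 124, 124, 128], [147, 155, 197, 222, 235, 243, 239, 233, 222, 193, 135, 156, 153, 153, 150, 152, 152, 154], [177, 153, 197, 225, 236, 243, 239, 234, 225, 199, 161, 184, 185, 183, 186, 184, 184, 185], [179, 153, 198, 223, 236, 243, 239, 234, 223, 198, 162, 186, 187, 186, 186, 189, 189, 1
[... 1339 characters left out ...]
4 241 240 150 146 148 135 245 244 244 215 215 207]
 [216 205  61  62 105 145 150 136  63  63 110 214 215 211]
 [215  72  63  63  65  67  67  64  65  61  64 210 211 215]
 [212  61  63  63  63  64  64  65  64  65  67 172 208 208]
 [208  63  66  63  65  65  65  62  64  66  66 125 210 209]
 [208  60  65  62  65  63  62  63  63  66  64 130 214 211]
 [204  64  65  63  63  62  62  63  62  64  64 127 216 215]
 [205  59  60  63  62  62  64  64  65  62  64 149 213 215]
 [211  61  62  60  63  58  61  61  59  60  63 154 212 211]
 [210  56  60  60  61  61  63  59  62  62  61 153 215 213]
 [207  53  58  59  59  59  61  58  60  60  58 146 212 216]
 [179  57  56  56  57  60  58  60  58  56  56 124 180 182]]
```

```bash
sed -i 's/^def seat/SP=SP+1.5*sy\ndef seat/' h.py
python3 - <<'E'
from h import *
from rig import robot
o=robot.get_obs();T0=o["position"]*1000;R0=Ro.from_quat(o["tool_rot"]).as_matrix()
off=[33.5,0,-39.5]
for x,z in((5,45),(5,20),(5,8),(5,2)):rel(T0,R0,tcp(RA,seat(x,z),off),RA,(x,z))
E
```

```text
(5, 45) dpos cm [-0.02  0.07  3.54] turn [-0.    -0.002 -0.003] tcp [533.7 224.5 109.1]
(5, 20) dpos cm [-0.03  0.07  6.04] turn [-0.    -0.002 -0.003] tcp [524.  209.7  91.4]
(5, 8) dpos cm [-0.03  0.07  7.24] turn [-0.    -0.002 -0.003] tcp [519.4 202.6  82.9]
(5, 2) dpos cm [-0.03  0.07  7.84] turn [-0.    -0.002 -0.003] tcp [517.  199.   78.7]
```

play_rows --gripper '[1, 1, 1, 1, 1, 1, 1]' --delta_pos '[[0, 0.07, 2], [0, 0.07, 4], [0, 0.07, 5.5], [0, 0.07, 6.3], [0, 0.07, 6.8], [0, 0.07, 7.2], [0, 0.07, 7.2]]' --turn '[[0, 0, 0], [0, 0, 0], [0, 0, 0], [0, 0, 0], [0, 0, 0], [0, 0, 0], [0, 0, 0]]'

```text
time: 13.4
position: [0.5191, 0.2037, 0.0822]
tool_rot: [0.813, 0.44, -0.337, 0.182]
ft_force: [-0.3, 0.4, -0.8]
grip_width: 0.0183
grip_force: 45.0
```

play_rows --gripper '[1, 1, 1, 1]' --delta_pos '[[0, 0, 0.2], [0, 0, 0.4], [0, 0, 0.6], [0, 0, 0.6]]' --turn '[[0, 0, 0], [0, 0, 0], [0, 0, 0], [0, 0, 0]]'

```text
time: 13.9
position: [0.5165, 0.1999, 0.0779]
tool_rot: [0.813, 0.44, -0.337, 0.182]
ft_force: [-0.5, 0.1, -1.3]
grip_width: 0.0187
grip_force: 45.0
```

play_rows --gripper '[1, 1, 1]' --delta_pos '[[0, 0, 0.1], [0, 0, 0.2], [0, 0, 0.2]]' --turn '[[0, 0, 0], [0, 0, 0], [0, 0, 0]]'

```text
time: 14.28
position: [0.5159, 0.1988, 0.0765]
tool_rot: [0.813, 0.44, -0.337, 0.182]
ft_force: [-0.6, 0.5, -0.4]
grip_width: 0.0188
grip_force: 45.0
```

play_rows --gripper '[1, 1, 1]' --delta_pos '[[0.1, 0, 0], [0.2, 0, 0], [0.2, 0, 0]]' --turn '[[0, 0, 0], [0, 0, 0], [0, 0, 0]]'

```text
time: 14.65
position: [0.5167, 0.2001, 0.0751]
tool_rot: [0.813, 0.44, -0.337, 0.182]
ft_force: [-0.4, 0.1, -0.7]
grip_width: 0.0185
grip_force: 45.0
```

play_rows --gripper '[1, 1, 1]' --delta_pos '[[0, 0, 0.1], [0, 0, 0.2], [0, 0, 0.2]]' --turn '[[0, 0, 0], [0, 0, 0], [0, 0, 0]]'

```text
time: 15.02
position: [0.5166, 0.1997, 0.0745]
tool_rot: [0.813, 0.44, -0.335, 0.182]
ft_force: [1.4, 5.9, 3.8]
grip_width: 0.0187
grip_force: 45.0
```

play_rows --gripper '[1, 1, 1]' --delta_pos '[[0.1, 0, 0], [0.2, 0, 0], [0.2, 0, 0]]' --turn '[[0, 0, 0], [0, 0, 0], [0, 0, 0]]'

```text
time: 15.4
position: [0.5168, 0.1998, 0.0742]
tool_rot: [0.813, 0.439, -0.337, 0.183]
ft_force: [1.3, 3.3, 8.2]
grip_width: 0.0188
grip_force: 45.0
```

Contact is felt on both the notch floor and the shoulder stop. I'll release and back off square to the slope.

play_rows --gripper '[-1, -1, -1, -1, -1, -1, -1, -1, -1, -1, -1]' --delta_pos '[[-0.1, 0, -0.1], [-0.1, 0, -0.1], [-0.1, 0, -0.1], [-0.1, 0, -0.1], [-0.1, 0, -0.1], [-0.1, 0, -0.1], [-0.1, 0, -0.2], [-0.1, 0, -2], [-0.1, 0, -6], [-0.1, 0, -11], [-0.1, 0, -11]]' --turn '[[0, 0, 0], [0, 0, 0], [0, 0, 0], [0, 0, 0], [0, 0, 0], [0, 0, 0], [0, 0, 0], [0, 0, 0], [0, 0, 0], [0, 0, 0], [0, 0, 0]]'

```text
time: 16.77
position: [0.5615, 0.2671, 0.1535]
tool_rot: [0.814, 0.44, -0.332, 0.183]
ft_force: [-0.2, 0.0, -0.4]
grip_width: 0.0866
grip_force: 0.0
```

Run:
```python
from h import *
from rig import robot
d={n:robot.camera(n) for n in("scene","side","wrist")};o=robot.get_obs();pickle.dump((d,o),open("c5.pkl","wb"))
T0=o["position"]*1000;R0=Ro.from_quat(o["tool_rot"]).as_matrix()
S=np.array([516.8,199.8,74.2])+RA@[33.5,0,-39.5];print("seat felt",S,"vs",SP)
for x in(200,150,112,42):rel(T0,R0,S+x*sx,RB,x)
w=d["wrist"];print({x:proj(w,(S+x*sx)/1000).round(0).tolist() for x in(-78,0,110)})
g=w["color"].astype(int).mean(2)
m=((w["color"].max(2)<75)).astype(np.uint8);n,l,st,c=cv2.connectedComponentsWithStats(m)
print([(st[i].tolist(),c[i].round(1).tolist()) for i in range(1,n) if 150<st[i][4]<6000])
```

```text
seat felt [545.0645538  242.99276558  78.44264069] vs [546.45514647 243.97865516  78.        ]
200 dpos cm [-16.66   0.05   6.82] turn [-0.002  1.573  0.   ] tcp [467.6 124.7 219.9]
150 dpos cm [-11.66   0.06   6.8 ] turn [-0.002  1.573  0.   ] tcp [487.  154.2 184.5]
112 dpos cm [-7.86  0.07  6.8 ] turn [-0.002  1.573  0.   ] tcp [501.7 176.7 157.6]
42 dpos cm [-0.86  0.08  6.78] turn [-0.002  1.573  0.   ] tcp [528.8 218.1 108.1]
{-78: [259.0, 77.0], 0: [258.0, 160.0], 110: [258.0, 257.0]}
[([432, 75, 50, 23, 387], [456.7, 86.0]), ([223, 103, 31, 33, 450], [243.9, 116.1]), ([262, 105, 18, 20, 211], [268.4, 113.6]), ([405, 172, 18, 31, 413], [413.3, 187.6]), ([266, 275, 28, 18, 257], [282.2, 283.9])]
```

play_rows --gripper '[-1, -1, -1, -1, -1, -1, -1, -1, -1, -1, -1, -1]' --delta_pos '[[-1.5, 0, -1], [-3.5, 0, -1], [-5.5, 0, -1], [-7.5, 0, 0], [-9.5, 0, 1], [-11.5, 0, 2.5], [-13.5, 0, 4], [-15, 0, 5.5], [-16.7, 0.06, 6.8], [-16.7, 0.06, 6.8], [-16.7, 0.06, 6.8], [-16.7, 0.06, 6.8]]' --turn '[[0, 0.17, 0], [0, 0.34, 0], [0, 0.52, 0], [0, 0.69, 0], [0, 0.87, 0], [0, 1.05, 0], [0, 1.22, 0], [0, 1.4, 0], [0, 1.573, 0], [0, 1.573, 0], [0, 1.573, 0], [0, 1.573, 0]]'

```text
time: 18.42
position: [0.4678, 0.1252, 0.2204]
tool_rot: [0.813, 0.438, 0.336, -0.183]
ft_force: [1.4, 1.0, -0.5]
grip_width: 0.0869
grip_force: 0.0
```

Run:
```python
from h import *
from rig import robot
d={n:robot.camera(n) for n in("scene","side","wrist")};o=robot.get_obs();pickle.dump((d,o),open("c6.pkl","wb"))
T0=o["position"]*1000;R0=Ro.from_quat(o["tool_rot"]).as_matrix();print(T0,o["q"].round(2),o["joint_velocities"].round(2))
S=np.array([545.06,242.99,78.44])
for x in(112,80,42):rel(T0,R0,S+x*sx,RB,x)
w=d["wrist"];print({x:proj(w,(S+x*sx)/1000).round(0).tolist() for x in(-78,0,70,110)})
c=w["color"];print((c.mean(2).astype(int))[60:230:5,220:300:5])
```

```text
[468.50776589 126.05606643 221.09540313] [-0.55  0.29  2.17  1.02  0.98 -0.7 ] [ 0.   -0.   -0.    0.    0.   -0.01]
112 dpos cm [-0.22  0.01  8.77] turn [-0.001 -0.002  0.002] tcp [501.7 176.7 157.6]
80 dpos cm [-0.22  0.02 11.97] turn [-0.001 -0.002  0.002] tcp [514.1 195.7 135. ]
42 dpos cm [-0.23  0.02 15.77] turn [-0.001 -0.002  0.002] tcp [528.8 218.1 108.1]
{-78: [258.0, 160.0], 0: [258.0, 168.0], 70: [258.0, 178.0], 110: [258.0, 186.0]}
[[ 79  78  79  80  79  83  79  81  81  81  80  74  72  69  75  78]
 [ 77  78  80  78  81  83  78  74  65  61  76  71  74  73  69  74]
 [ 54  44  55  51  49  50  51  50  52  49  74  76  72  78  74  72]
 [ 53  53  51  55  52  53  52  54  52  53  70  75  77  75  77  73]
 [ 57  53  55  57  56  53  54  80 108 195  82  77  76  79  74  79]
 [ 59  57  56  54  55  94 102 115 188 194 195  84  79  80  79  74]
 [ 60  63  62 103 101 104 101 164 200 204 193 195  84  79  81  77]
 [ 78 113 111 106 107 103 122 176 182 200 202 194 193  81  79  80]
 [170 170 191 193 186 183 176 178 176 182 201 203 191 192  82  78]
 [189 194 194 198 193 186 186 176 179 176 186 20
[... 927 characters left out ...]
  87 154 144 189 198 187 192]
 [188 192 203 135 151 142  58  62  64  68 149 145 195 189 197 187]
 [193 185 186  99 149 146  60 148 150  68 149 146 161 197 190 194]
 [200 189 185  93 147 144  56 149 145  66 147 148 145 191 197 195]
 [183 196 188  99 153 129 121 117 117 152 151 150 144 196 192 193]
 [188 182 192 102 142 115 114 113 120 144 146 143 138 180 191 193]
 [187 185 183  72  86 100 113 116 146 150 112 117 128 198 193 189]
 [193 187 181 100  71  69  95  97  97  95 104 109 120 194 194 195]
 [193 193 188 106  72  71  98  97  96  97 106 108 113 205 193 187]
 [190 193 190 108  69  69 109 111 109 197 105 108 117 208 203 194]
 [191 191 196 102  71  67 110 108 126 205 105 108 115 200 205 199]]
```

play_rows --gripper '[-1, -1, -1, -1, -1, -1, -1, -1]' --delta_pos '[[-0.22, 0.02, 3], [-0.22, 0.02, 7], [-0.22, 0.02, 10], [-0.22, 0.02, 12], [-0.22, 0.02, 14], [-0.22, 0.02, 15], [-0.22, 0.02, 15.6], [-0.22, 0.02, 15.6]]' --turn '[[0, 0, 0], [0, 0, 0], [0, 0, 0], [0, 0, 0], [0, 0, 0], [0, 0, 0], [0, 0, 0], [0, 0, 0]]'

```text
time: 19.58
position: [0.5283, 0.2166, 0.1093]
tool_rot: [0.812, 0.44, 0.338, -0.183]
ft_force: [0.4, 0.4, -0.7]
grip_width: 0.0872
grip_force: 0.0
```

play_rows --gripper '[1, 1, 1, 1, 1, 1, 1, 1, 1, 1, 1]' --delta_pos '[[0, 0, 0], [0, 0, 0], [0, 0, 0], [0, 0, 0], [0, 0, 0], [0, 0, 0], [0, 0, 0], [0, 0, 0], [0, 0, 0], [0, 0, 0], [0, 0, 0]]' --turn '[[0, 0, 0], [0, 0, 0], [0, 0, 0], [0, 0, 0], [0, 0, 0], [0, 0, 0], [0, 0, 0], [0, 0, 0], [0, 0, 0], [0, 0, 0], [0, 0, 0]]' --squeeze 50

```text
time: 20.95
position: [0.5283, 0.2163, 0.1092]
tool_rot: [0.812, 0.439, 0.337, -0.183]
ft_force: [0.7, 0.4, -1.2]
grip_width: 0.0187
grip_force: 50.0
```

Gripped by the butt end: 18.7 mm, 50 N. Next I'll lift it out and bring it upright over the monitor.

Run:
```python
from h import *
from rig import robot
o=robot.get_obs();T0=o["position"]*1000;R0=Ro.from_quat(o["tool_rot"]).as_matrix()
S=np.array([545.06,242.99,78.44]);print("origin in tool",R0.T@(S-T0))
V=np.array([[0,1,0],[1,0,0],[0,0,-1.]]).T
V=np.c_[[0,1,0],[1,0,0],[0,0,-1.]]
rel(T0,R0,T0+70*sz,R0,"lift")
rel(T0,R0,np.array([530,120,270.]),V,"mid");rel(T0,R0,np.array([510,-190,200.]),V,"hover")
d,_=pickle.load(open("c6.pkl","rb"))
print("flask",ray(d["scene"],(195/1.5625,312/1.5625),0)*1000)
```

```text
origin in tool [ 0.46955983 -0.54630321 44.05077923]
lift dpos cm [7.   0.   0.02] turn [0. 0. 0.] tcp [555.4 257.7 158.7]
mid dpos cm [  5.78   5.41 -16.99] turn [ 0.228 -0.765 -0.549] tcp [530. 120. 270.]
hover dpos cm [-18.26  20.7  -31.22] turn [ 0.228 -0.765 -0.549] tcp [ 510. -190.  200.]
flask [ 6.88497434e+02 -3.87158385e+02  1.11022302e-13]
```

play_rows --gripper '[1, 1, 1, 1, 1, 1, 1, 1, 1, 1]' --delta_pos '[[1, 0, 0], [3, 0, 0], [6, 0, 0], [8, 0, -2], [8, 1, -6], [7, 3, -10], [6, 4, -14], [5.8, 5.4, -17], [3, 7, -18.5], [0, 9, -20]]' --turn '[[0, 0, 0], [0, 0, 0], [0, 0, 0], [0.03, -0.1, -0.07], [0.07, -0.24, -0.17], [0.11, -0.38, -0.27], [0.16, -0.52, -0.37], [0.2, -0.66, -0.47], [0.228, -0.765, -0.549], [0.228, -0.765, -0.549]]'

```text
time: 22.2
position: [0.5266, 0.05, 0.2506]
tool_rot: [0.705, 0.709, 0.0, 0.001]
ft_force: [-0.2, -1.2, -1.2]
grip_width: 0.0187
grip_force: 50.0
```

Run:
```python
from h import *
from rig import robot
o=robot.get_obs();T0=o["position"]*1000;R0=Ro.from_quat(o["tool_rot"]).as_matrix()
V=np.c_[[0,1,0],[1,0,0],[0,0,-1.]];print(T0,o["grip_width"],o["ft_force"],o["q"].round(2))
rel(T0,R0,np.array([510,-190,200.]),V,"hover")
```

```text
[526.63042765  49.966893   250.59646259] 0.01874050258381415 [-0.20062042 -1.17152819 -1.24972585] [-0.12  0.32  1.59 -0.    1.23 -0.12]
hover dpos cm [-23.98  -1.82   5.07] turn [0.001 0.    0.006] tcp [ 510. -190.  200.]
```

play_rows --gripper '[1, 1, 1, 1, 1, 1, 1]' --delta_pos '[[-4, -0.3, 0], [-9, -0.6, 0], [-14, -1, 1], [-19, -1.5, 3], [-23, -1.8, 4.5], [-24, -1.82, 5.1], [-24, -1.82, 5.1]]' --turn '[[0, 0, 0], [0, 0, 0], [0, 0, 0], [0, 0, 0], [0, 0, 0], [0, 0, 0.006], [0, 0, 0.006]]'

```text
time: 23.08
position: [0.5073, -0.1913, 0.1985]
tool_rot: [0.71, 0.705, 0.0, -0.001]
ft_force: [-0.0, 0.3, -1.0]
grip_width: 0.0186
grip_force: 50.0
```

Run:
```python
from h import *
from rig import robot
robot.camera("wrist")
d={n:robot.camera(n) for n in("scene","side","wrist")};o=robot.get_obs();pickle.dump((d,o),open("c7.pkl","wb"))
print(o["position"],(proj(d["wrist"],o["position"]+np.array([0,0,-.122]))).round(1))
im=np.zeros((600,800,3),np.uint8)
a=cv2.resize(d["wrist"]["color"][80:280,110:410],None,fx=2.66,fy=2.66,interpolation=cv2.INTER_CUBIC)[:600,:800]
im[:a.shape[0],:a.shape[1]]=a
cv2.imwrite("pics/k.png",im[:,:,::-1])
```

```text
[ 0.50825588 -0.19031687  0.19983326] [257.4 179.5]
```

View pics/k.png

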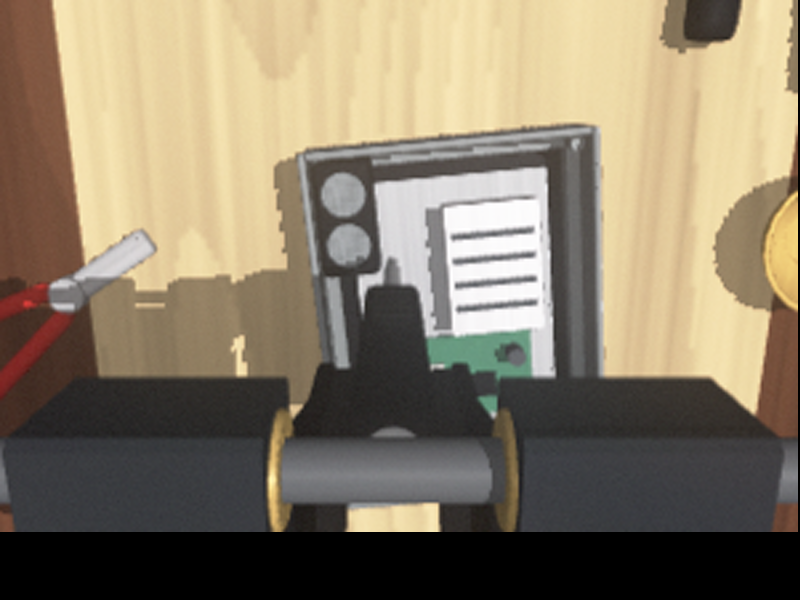

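The picture shows the pick tip at crop (392,260), matching the prediction. The loudspeaker is at (348,215), with the dark channel below it at about x=350 and the tray's rim corners at (298,152) and (600,126). The tray's yaw is about +5°. I'll fit the tray numerically.

Run:
```python
from h import *
d,o=pickle.load(open("c7.pkl","rb"));w=d["wrist"];im=w["color"].astype(float)
sat=(im.max(2)-im.min(2))/(im.max(2)+1)
obs=[]
def edge(line,rev=False):   # first drop of sat below .2, subpixel
    s=line[::-1] if rev else line
    i=np.argmax(s<.17)
    if i==0:return None
    t=(s[i-1]-.17)/(s[i-1]-s[i]);x=i-1+t
    return len(line)-1-x if rev else x
for v in range(146,218,6):
    x=edge(sat[v,205:245]); 
    if x is not None: obs.append(("L",205+x,v))
    x=edge(sat[v,325:355],True)
    if x is not None: obs.append(("R",325+x,v))
for u in range(228,332,8):
    x=edge(sat[115:150,u])
    if x is not None: obs.append(("T",u,115+x))
for k in"LRT":print(k,[(round(a,1),round(b,1)) for n,a,b in obs if n==k])
def w2(p,m): c,s=np.cos(p[2]),np.sin(p[2]);m=np.atleast_2d(m)/1000;return np.c_[p[0]/1000+c*m[:,0]-s*m[:,1],p[1]/1000+s*m[:,0]+c*m[:,1],m[:,2]]
seg={"L":((-75,100,45),(-75,-100,45)),"R":((75,100,45),(75,-100,45)),"T":((-75,100,45),(75,100,45))}
def res(p):
    r=[]
    for n,u,v in obs:
        a,b=proj(w,w2(p,np.array(seg[n],float)));t=(b-a)/np.linalg.norm(b-a);r.append(t[0]*(v-a[1])-t[1]*(u-a[0]))
    return np.array(r)
f=least_squares(res,[560,-225,.09],loss="soft_l1",x_scale=[10,10,.1],f_scale=.5);p=f.x;print(p,np.degrees(p[2]),np.abs(res(p)).mean(),[np.mean([r for r,ob in zip(res(p),obs) if ob[0]==k]).round(2) for k in"LRT"])
np.save("mon.npy",p)
for n,m in(("start",(-59,21,8)),("corner",(-59,-84,8)),("end",(16,-84,8)),("c2",(75,-100,45)),("c3",(-75,-100,45))):print(n,(w2(p,m)*1000).round(1),proj(w,w2(p,m)).round(1))
# channel strip check
g=im.mean(2).astype(int)
for y in(30,21,12):
    print(y,[proj(w,w2(p,(x,y,z)))[0].round(1).tolist() for x,z in((-75,45),(-71,45),(-71,17),(-64,17),(-64,10),(-54,10))]);v=int(round(proj(w,w2(p,(-59,y,10)))[0][1]));print(v,g[v,222:252])
# top channel: y=+84..., x=20
u=int(proj(w,w2(p,(0,84,10)))[0][0]);print(u,[proj(w,w2(p,(0,y,z)))[0].round(1).tolist() for y,z in((100,45),(96,45),(96,17),(89,17),(89,10),(79,10))],g[125:155,u])
```

```text
L [(np.float64(221.9), 146), (np.float64(222.7), 152), (np.float64(223.3), 158), (np.float64(224.3), 164), (np.float64(225.1), 170), (np.float64(225.7), 176), (np.float64(226.4), 182), (np.float64(227.4), 188), (np.float64(228.3), 194), (np.float64(229.0), 200), (np.float64(229.6), 206), (np.float64(230.4), 212)]
R [(np.float64(335.4), 146), (np.float64(335.5), 152), (np.float64(335.5), 158), (np.float64(335.7), 164), (np.float64(335.7), 170), (np.float64(336.0), 176), (np.float64(336.1), 182), (np.float64(336.1), 188), (np.float64(336.5), 194), (np.float64(336.4), 200), (np.float64(336.4), 206), (np.float64(336.5), 212)]
T [(228, np.float64(135.9)), (236, np.float64(135.2)), (244, np.float64(134.6)), (252, np.float64(133.6)), (260, np.float64(132.7)), (268, np.float64(132.1)), (276, np.float64(131.0)), (284, np.float64(130.5)), (292, np.float64(129.6)), (300, np.float64(129.0)), (308, np.float64(128.3)), (316, np.float64(127.5)), (324, np.float64(126.7))]
[ 5.43562694e+02 -2.33385022e+02  8.73553395e-02] 5.005092273735925 0.3735392086241721 [np.float64(-0.51), np.float64(0.52), np.f
[... 446 characters left out ...]
5  65  65  62  62  63]
21 [[227.6, 194.5], [230.5, 194.3], [232.4, 189.0], [237.0, 188.6], [237.4, 187.3], [244.0, 186.8]]
187 [116 118 119 118 115  97  95  97  78  77 112 162 161 161 158 136  66  64
  64  62  62  55 113 221 214 207 176 155 131 108]
12 [[228.4, 200.7], [231.3, 200.5], [233.1, 194.8], [237.7, 194.4], [238.0, 193.1], [244.6, 192.5]]
193 [112 115 116 117 117 113  96  97  93  68  79 123 161 162 160 157 121  65
  60  59  59  59  62 128 196  59  51  54  52  54]
276 [[277.8, 131.1], [278.0, 134.3], [276.5, 133.0], [276.8, 138.1], [276.5, 137.7], [277.0, 144.7]] [210 210 211 212 211 162 109  98 163 172 134 111 156 175 139  96  78  78
  79  78  82 197 224 223 223 223 223 223 222 223]
```

```bash
cat > m.py <<'E'
from h import *
from rig import robot
p=np.load("mon.npy");c,s=np.cos(p[2]),np.sin(p[2])
M=lambda x,y:np.array([p[0]+.12+c*x-s*y,p[1]-1.4+s*x+c*y])
TIP=np.array([0,0,122.])
o=robot.get_obs();T0=o["position"]*1000;R0=Ro.from_quat(o["tool_rot"]).as_matrix()
tip=T0+R0@TIP
d=np.array([tip[0]-p[0]-.12,tip[1]-p[1]+1.4]);mt=[c*d[0]+s*d[1],-s*d[0]+c*d[1]]
print("t",round(o["time"],2),"tip",tip.round(2),"in mon",np.round(mt,2),"F",o["ft_force"].round(2),"tilt",R0[:,2].round(4),"w",round(o["grip_width"],4))
def go(x,y,z,n=""):
    t=np.r_[M(x,y),z];print(n,"dpos cm",(R0.T@(t-tip)/10).round(3))
E
python3 - <<'E'
from m import *
go(-59,21,60,"st60");go(-59,21,16,"st16")
V=np.c_[[0,1,0],[1,0,0],[0,0,-1.]];print(Ro.from_matrix(R0.T@V).as_rotvec().round(4))
dd,_=pickle.load(open("c7.pkl","rb"));print(dd["wrist"]["color"][172:190:1,250:266].mean(2).astype(int))
E
```

```text
t 23.27 tip [ 508.33 -190.3    77.83] in mon [-31.33  47.4 ] F [-0.02 -0.87 -0.31] tilt [ 6.e-04  1.e-04 -1.e+00] w 0.0186
st60 dpos cm [-2.881 -2.516  1.781]
st16 dpos cm [-2.881 -2.519  6.181]
[ 0.0006 -0.0001 -0.0038]
[[ 68  65 111 213 211 212 217 220 215 219 218 213 213 213 219 214]
 [ 67  64 101 191 209 211 215 219 217 219 219 214 211 215 218 214]
 [ 67  66  93 177 210 211 215 219 215 218 220 216 212 213 217 216]
 [ 67  64  84 157 210 213 215 218 216 220 220 214 210 212 218 213]
 [ 66  66  78 146 212 204 176 189 205 217 219 216 209 212 217 214]
 [ 64  64  78 148 207 181 123 136 160 194 219 216 210 210 216 214]
 [ 67  66  79 144 204 149  99 108 133 181 218 219 211 211 216 213]
 [ 66  64  79 145 200 125 100 111 132 182 219 218 210 209 214 214]
 [ 64  63  92 163 179 105 104 115 127 151 193 217 211 211 214 215]
 [ 62  63 108 193 151  94 101 115 124 136 181 217 213 210 213 216]
 [ 87 128 188 204 140  93 105 118 124 137 181 218 212 209 212 215]
 [185 195 217 203 142  95 103 116 122 136 179 218 213 209 213 214]
 [210 214 215 202 141  95 103 115 122 133 172 218 214 209 211 217]
 [214 213 215 202 126  96 103 116 121 132 164 217 213 209 211 216]
 [209 185 187 174 106  86  92 102 108 116 145 188 186 181 187 215]
 [131 108 109 104  73  64  69  72  75  79  93 113 112 108 117 154]
 [ 52  54  55  52  53  55  54  56  55  53  57  60  57  59  61  79]
 [ 55  57  55  58  56  56  57  62  59  58  62  59  62  62  61  57]]
```

play_rows --gripper '[1, 1, 1, 1, 1, 1, 1]' --delta_pos '[[-1.5, -1.2, 0], [-2.94, -2.47, 0.5], [-2.94, -2.47, 2], [-2.94, -2.47, 4], [-2.94, -2.47, 5.5], [-2.94, -2.47, 6.0], [-2.94, -2.47, 6.0]]' --turn '[[0, 0, 0], [0, 0, -0.004], [0, 0, -0.004], [0, 0, -0.004], [0, 0, -0.004], [0, 0, -0.004], [0, 0, -0.004]]'

```text
time: 24.15
position: [0.4831, -0.2207, 0.1389]
tool_rot: [0.708, 0.707, 0.0, -0.0]
ft_force: [0.6, -0.3, -0.9]
grip_width: 0.0186
grip_force: 50.0
```

```bash
sed -i 's/^TIP=.*/TIP=np.array([.6,-.5,122.])/' m.py
python3 - <<'E'
from m import *
go(-59,21,14,"st14")
E
```

```text
t 24.15 tip [ 482.54 -220.01   16.92] in mon [-59.62  20.05] F [ 0.55 -0.27 -0.95] tilt [-5.e-04  5.e-04 -1.e+00] w 0.0186
st14 dpos cm [0.1   0.054 0.292]
```

play_rows --gripper '[1, 1, 1]' --delta_pos '[[0.1, 0.05, 0.15], [0.1, 0.05, 0.3], [0.1, 0.05, 0.3]]' --turn '[[0, 0, 0], [0, 0, 0], [0, 0, 0]]'

```text
time: 24.52
position: [0.4837, -0.2199, 0.1365]
tool_rot: [0.708, 0.707, 0.0, 0.0]
ft_force: [-0.1, -0.7, 0.4]
grip_width: 0.0187
grip_force: 50.0
```

play_rows --gripper '[1, 1, 1]' --delta_pos '[[0, 0, 0.08], [0, 0, 0.16], [0, 0, 0.16]]' --turn '[[0, 0, 0], [0, 0, 0], [0, 0, 0]]'

```text
time: 24.9
position: [0.4835, -0.2199, 0.1346]
tool_rot: [0.708, 0.707, 0.0, -0.0]
ft_force: [0.2, 0.5, -0.7]
grip_width: 0.0188
grip_force: 50.0
```

Tip at about 12.6 mm with no contact yet.

play_rows --gripper '[1, 1, 1]' --delta_pos '[[0, 0, 0.06], [0, 0, 0.12], [0, 0, 0.12]]' --turn '[[0, 0, 0], [0, 0, 0], [0, 0, 0]]'

```text
time: 25.28
position: [0.4838, -0.2201, 0.1338]
tool_rot: [0.708, 0.707, 0.0, 0.0]
ft_force: [-0.1, 0.4, 2.1]
grip_width: 0.0184
grip_force: 50.0
```

play_rows --gripper '[1, 1, 1]' --delta_pos '[[0, 0, 0.04], [0, 0, 0.08], [0, 0, 0.08]]' --turn '[[0, 0, 0], [0, 0, 0], [0, 0, 0]]'

```text
time: 25.65
position: [0.4839, -0.2202, 0.1335]
tool_rot: [0.708, 0.707, 0.0, 0.0]
ft_force: [-0.5, -0.3, 7.5]
grip_width: 0.0188
grip_force: 50.0
```

Floor felt at a tip height of about 11.8 mm. I'll start the run at 3.75 mm per row, easing off slightly.

play_rows --gripper '[1, 1, 1, 1]' --delta_pos '[[-0.374, 0.033, -0.04], [-0.747, 0.065, -0.06], [-1.121, 0.098, -0.07], [-1.494, 0.131, -0.08]]' --turn '[[0, 0, 0], [0, 0, 0], [0, 0, 0], [0, 0, 0]]'

```text
time: 26.15
position: [0.4843, -0.233, 0.1335]
tool_rot: [0.708, 0.706, 0.001, -0.002]
ft_force: [-0.6, 3.4, 4.8]
grip_width: 0.0183
grip_force: 50.0
```

```bash
python3 -c "from m import *"
```

```text
t 26.15 tip [ 483.64 -231.89   11.53] in mon [-59.56   8.12] F [-0.64  3.35  4.81] tilt [-0.0012  0.004  -1.    ] w 0.0183
```

play_rows --gripper '[1, 1, 1, 1]' --delta_pos '[[-0.374, 0.043, -0.02], [-0.747, 0.085, -0.04], [-1.121, 0.128, -0.05], [-1.494, 0.165, -0.06]]' --turn '[[0, 0, 0], [0, 0, 0], [0, 0, 0], [0, 0, 0]]'

```text
time: 26.65
position: [0.4865, -0.2501, 0.134]
tool_rot: [0.708, 0.707, 0.0, -0.0]
ft_force: [-0.2, 3.2, 2.7]
grip_width: 0.0188
grip_force: 50.0
```

```bash
python3 -c "from m import *"
```

```text
t 26.65 tip [ 485.99 -249.45   11.96] in mon [-58.76  -9.58] F [-0.24  3.15  2.73] tilt [-1.e-04  1.e-04 -1.e+00] w 0.0188
```

play_rows --gripper '[1, 1, 1, 1]' --delta_pos '[[-0.374, 0.03, -0.003], [-0.747, 0.06, -0.006], [-1.121, 0.09, -0.013], [-1.494, 0.12, -0.02]]' --turn '[[0, 0, 0], [0, 0, 0], [0, 0, 0], [0, 0, 0]]'

```text
time: 27.15
position: [0.4878, -0.265, 0.1343]
tool_rot: [0.708, 0.707, 0.0, 0.0]
ft_force: [-0.4, 3.6, 3.8]
grip_width: 0.0187
grip_force: 50.0
```

```bash
python3 -c "from m import *"
```

```text
t 27.15 tip [ 487.28 -264.42   12.3 ] in mon [-58.78 -24.6 ] F [-0.37  3.65  3.78] tilt [ 1.e-04  0.e+00 -1.e+00] w 0.0187
```

play_rows --gripper '[1, 1, 1, 1, 1, 1]' --delta_pos '[[-0.374, 0.031, -0.008], [-0.747, 0.062, -0.016], [-1.121, 0.092, -0.025], [-1.494, 0.123, -0.033], [-1.868, 0.154, -0.041], [-2.241, 0.185, -0.05]]' --turn '[[0, 0, 0], [0, 0, 0], [0, 0, 0], [0, 0, 0], [0, 0, 0], [0, 0, 0]]'

```text
time: 27.9
position: [0.4894, -0.2873, 0.1347]
tool_rot: [0.708, 0.707, 0.0, -0.0]
ft_force: [0.1, 4.1, 5.0]
grip_width: 0.0189
grip_force: 50.0
```

```bash
python3 -c "from m import *"
```

```text
t 27.9 tip [ 488.9  -286.61   12.73] in mon [-59.09 -46.85] F [0.11 4.14 4.97] tilt [-2.e-04  4.e-04 -1.e+00] w 0.0189
```

play_rows --gripper '[1, 1, 1, 1, 1, 1]' --delta_pos '[[-0.374, 0.033, -0.012], [-0.747, 0.065, -0.024], [-1.121, 0.098, -0.035], [-1.494, 0.131, -0.045], [-1.868, 0.163, -0.055], [-2.241, 0.196, -0.065]]' --turn '[[0, 0, 0], [0, 0, 0], [0, 0, 0], [0, 0, 0], [0, 0, 0], [0, 0, 0]]'

```text
time: 28.65
position: [0.4914, -0.31, 0.1354]
tool_rot: [0.708, 0.707, -0.0, 0.0]
ft_force: [-0.4, 2.8, 3.4]
grip_width: 0.0184
grip_force: 50.0
```

```bash
python3 -c "from m import *;go(-59,-84,tip[2]);go(16,-84,tip[2])"
```

```text
t 28.65 tip [ 490.96 -309.4    13.39] in mon [-59.04 -69.73] F [-0.38  2.81  3.38] tilt [ 0.e+00 -2.e-04 -1.e+00] w 0.0184
 dpos cm [-1.421  0.13   0.   ]
 dpos cm [-7.550e-01  7.601e+00  1.000e-03]
```

play_rows --gripper '[1, 1, 1, 1, 1]' --delta_pos '[[-0.374, 0.033, -0.006], [-0.747, 0.065, -0.012], [-1.121, 0.098, -0.018], [-1.39, 0.124, -0.025], [-1.39, 0.124, -0.025]]' --turn '[[0, 0, 0], [0, 0, 0], [0, 0, 0], [0, 0, 0], [0, 0, 0]]'

```text
time: 29.28
position: [0.4928, -0.3244, 0.1358]
tool_rot: [0.708, 0.707, -0.0, 0.001]
ft_force: [-0.7, 1.9, 3.1]
grip_width: 0.0191
grip_force: 50.0
```

```bash
python3 -c "from m import *;go(-59,-84,tip[2]);go(16,-84,tip[2])"
```

```text
t 29.27 tip [ 492.39 -323.97   13.78] in mon [-58.88 -84.37] F [-0.71  1.87  3.08] tilt [ 5.0e-04 -1.5e-03 -1.0e+00] w 0.0191
 dpos cm [ 0.036 -0.015 -0.   ]
 dpos cm [7.010e-01 7.455e+00 3.000e-03]
```

play_rows --gripper '[1, 1, 1, 1]' --delta_pos '[[0.05, 0.374, 0.012], [0.08, 0.747, 0.022], [0.11, 1.121, 0.03], [0.145, 1.494, 0.038]]' --turn '[[0, 0, 0], [0, 0, 0], [0, 0, 0], [0, 0, 0]]'

```text
time: 29.78
position: [0.5031, -0.3228, 0.1353]
tool_rot: [0.706, 0.708, -0.004, -0.003]
ft_force: [-8.1, -1.2, 9.2]
grip_width: 0.0188
grip_force: 50.0
```

```bash
python3 -c "from m import *"
```

```text
t 29.77 tip [ 501.31 -322.38   13.28] in mon [-49.85 -83.56] F [-8.14 -1.19  9.2 ] tilt [-0.0107 -0.0014 -0.9999] w 0.0188
```

play_rows --gripper '[1, 1]' --delta_pos '[[-0.03, -0.1, -0.05], [-0.03, -0.1, -0.05]]' --turn '[[0, 0, 0], [0, 0, 0]]'

```text
time: 30.02
position: [0.5023, -0.323, 0.1354]
tool_rot: [0.707, 0.708, -0.004, -0.003]
ft_force: [-7.0, -1.4, 5.2]
grip_width: 0.0188
grip_force: 50.0
```

```bash
python3 -c "from m import *"
```

```text
t 30.02 tip [ 500.57 -322.46   13.37] in mon [-50.6  -83.58] F [-7.04 -1.43  5.17] tilt [-9.9e-03 -9.0e-04 -1.0e+00] w 0.0188
```

Run:
```python
from m import *
print("moment",o["moment"].round(3))
d={n:robot.camera(n) for n in("scene","side","wrist")};pickle.dump((d,o),open("c8.pkl","wb"))
w=d["wrist"]
P=lambda x,dx=0,dy=0:proj(w,(T0+R0@(TIP+[dx,dy,-(x+78)]))/1000).round(1)
print({x:P(x).tolist() for x in(-78,-60,-40,-20,0)}, "5mm in tool x:",P(-78,5),"board edge y",[proj(w,np.r_[M(x,y),10+0.]/1000).round(1).tolist() for x,y in((-54,-79),(-40,-79),(-40,-89),(-64,-89))])
g=w["color"].astype(int).mean(2).astype(int)
np.set_printoptions(linewidth=250)
print("cols",list(range(246,272)))
for v in range(164,204,1):print(v,g[v,246:272])
```

```text
t 30.02 tip [ 500.57 -322.46   13.37] in mon [-50.6  -83.58] F [-7.04 -1.43  5.17] tilt [-9.9e-03 -9.0e-04 -1.0e+00] w 0.0188
moment [-0.277  2.495  0.066]
{-78: [256.9, 178.9], -60: [256.9, 182.4], -40: [256.9, 186.7], -20: [256.8, 191.7], 0: [256.8, 197.4]} 5mm in tool x: [256.9 175. ] board edge y [[253.9, 175.0], [265.1, 174.0], [265.8, 181.8], [246.7, 183.4]]
cols [246, 247, 248, 249, 250, 251, 252, 253, 254, 255, 256, 257, 258, 259, 260, 261, 262, 263, 264, 265, 266, 267, 268, 269, 270, 271]
164 [ 68  67  69  66  66  63  56 103 200 208 205 204 206 207 209 208 207 210 211 210 208 209 208 207 209 211]
165 [ 66  68  66  68  68  64  58  99 196 205 205 203 205 206 208 205 208 209 211 211 209 211 207 208 209 212]
166 [ 66  68  67  67  66  65  55  99 192 209 206 203 203 206 208 209 207 209 209 211 208 210 209 207 209 210]
167 [ 68  65  66  68  64  65  56  91 182 207 205 203 204 206 209 207 207 209 211 211 209 210 207 209 208 209]
168 [ 65  63  64  68  66  63  57  80 154 208 206 202 203 206 208 206 208 209 211 212 208 207 206 207 208 212]
169 [ 68  67  64  65  65  68  57  74 137 207 20
[... 2972 characters left out ...]
 51  51  49  56  95 152 154 174 158 157]
198 [ 45  47  46  46  48  43  47  48  46  49  50  47  50  47  48  53  48  50  51  51 101 198 195 199 192 192]
199 [ 44  46  44  47  48  46  45  47  48  45  47  49  46  49  47  49  49  50  51  53  84 175 209 208 207 205]
200 [ 44  40  49  44  46  46  45  49  49  50  51  51  47  50  50  52  49  50  46  47  71 146 209 208 206 205]
201 [ 45  46  46  44  46  49  45  49  47  49  48  48  45  48  49  50  48  50  45  51  61 127 208 208 207 206]
202 [ 43  44  46  44  45  45  44  44  46  47  46  45  47  46  47  48  47  48  48  49  53 114 209 209 207 207]
203 [ 43  45  45  44  47  44  44  43  45  44  44  46  46  48  46  43  49  47  48  48  49  93 190 208 208 206]
```

The numbers show that the pick pivoted slightly in the grip. The tip trails about 5 mm in +y, so it stopped short of the corner and met the panel's edge. I'll ease back, bring the tip fully into the corner, then measure again.

play_rows --gripper '[1, 1, 1, 1, 1, 1, 1]' --delta_pos '[[0, -0.5, 0], [0, -0.95, 0], [-0.05, -1.39, 0], [-0.3, -1.36, 0], [-0.55, -1.34, 0], [-0.68, -1.33, 0], [-0.68, -1.33, 0]]' --turn '[[0, 0, 0], [0, 0, 0], [0, 0, 0], [0, 0, 0], [0, 0, 0], [0, 0, 0], [0, 0, 0]]' --squeeze 60

```text
time: 31.05
position: [0.4935, -0.3291, 0.1358]
tool_rot: [0.708, 0.707, 0.0, 0.0]
ft_force: [-1.4, 1.4, 1.7]
grip_width: 0.0181
grip_force: 60.0
```

```bash
cat > t.py <<'E'
from m import *
np.set_printoptions(linewidth=250)
w=robot.camera("wrist");P=lambda X:proj(w,np.asarray(X)/1000).round(1).tolist()
print("pred",P(tip),"panel corner",P(np.r_[M(-54,-79),10]),"ch corner",P(np.r_[M(-64,-89),17]),"moment",o["moment"].round(2))
g=w["color"].astype(int).mean(2).astype(int);u,v=map(int,P(tip))
print("cols from",u-11)
for r in range(v-12,v+8):print(r,g[r,u-11:u+12])
E
python3 t.py
```

```text
t 31.05 tip [ 493.03 -328.52   13.79] in mon [-58.64 -88.96] F [-1.36  1.37  1.73] tilt [ 3.e-04  1.e-04 -1.e+00] w 0.0181
pred [256.9, 178.9] panel corner [259.9, 170.1] ch corner [252.6, 180.0] moment [0.55 0.01 0.03]
cols from 245
166 [106 135 166 167 166 165 156  82  62  68  69  68  66  57  61 109 209 209 206 207 208 210 212]
167 [104 135 165 166 165 167 159  99  64  68  65  70  67  64  63 106 203 207 208 206 208 210 211]
168 [104 137 165 166 165 167 160 118  63  67  68  65  64  66  65 101 198 209 207 206 209 211 210]
169 [ 99 130 165 166 165 166 161 124  61  65  66  66  67  66  59  95 188 211 207 206 206 208 212]
170 [ 95 118 167 167 166 167 163 123  62  66  65  67  67  65  59  92 185 208 216 201 171 162 153]
171 [100 114 167 167 166 167 163 134  59  63  77  92  70  65  63  77 123 136 143 130 103  98  82]
172 [109 115 165 165 166 167 162 138  61  67  97 115 109  85  66  67  65  65  67  67  67  67  68]
173 [121 110 151 165 162 128 126 112  63  72 102 117 122  89  66  67  67  68  66  67  65  66  67]
174 [132 108 144 165 155 100 104  97  65  75 101 119 123  90  64  68  68  67  67  
[... 370 characters left out ...]
 108  83  85  84  83  86  87  98 106]
179 [162  89  83 112 141 115 120 110 109  97 103 116 124 128 129 129 131 134 148 146 147 148 149]
180 [158  93  81 108 130  98 101 104  96  95 106 118 125 129 143 157 159 161 165 165 166 165 166]
181 [160 103  76 101  92  82  88  97  93  97 103 115 125 130 140 165 165 164 165 167 165 165 166]
182 [124  94  78  93  79  85  88  92  97  95 102 115 122 129 135 163 163 165 166 162 165 165 165]
183 [ 95  85  73  87  79  78  77  75  75  72  77  85  92  93  98 113 114 114 119 146 164 166 165]
184 [ 96  87  69  61  62  59  60  60  55  54  57  57  56  57  57  57  60  61  67  90 110 123 129]
185 [96 93 61 48 49 52 50 53 54 51 54 53 52 53 51 54 50 52 52 54 59 79 94]
```

play_rows --gripper '[1, 1, 1, 1, 1, 1]' --delta_pos '[[-0.1, 0, 0.01], [-0.17, 0, 0.01], [-0.15, 0.374, 0.02], [-0.12, 0.747, 0.028], [-0.08, 1.121, 0.035], [-0.05, 1.494, 0.042]]' --turn '[[0, 0, 0], [0, 0, 0], [0, 0, 0], [0, 0, 0], [0, 0, 0], [0, 0, 0]]'

```text
time: 31.85
position: [0.5058, -0.3304, 0.1355]
tool_rot: [0.707, 0.707, -0.003, -0.002]
ft_force: [-4.1, -0.5, 5.7]
grip_width: 0.0187
grip_force: 60.0
```

```bash
sed -i 's/^TIP=.*/TIP=np.array([7.3,-.5,122.])/' m.py; python3 t.py
```

```text
t 31.85 tip [ 504.55 -323.22   13.45] in mon [-46.7  -84.68] F [-4.08 -0.53  5.69] tilt [-0.006  -0.0012 -1.    ] w 0.0187
pred [256.9, 173.6] panel corner [250.7, 169.0] ch corner [243.1, 178.9] moment [-0.    1.66  0.03]
cols from 245
161 [ 64  67  68  67  56 105 202 206 204 202 203 205 207 205 207 208 209 211 208 209 207 208 210]
162 [ 67  66  67  68  57 104 200 206 205 203 204 206 207 204 208 208 211 210 207 208 206 208 209]
163 [ 69  66  67  65  56  99 195 207 203 202 203 206 207 207 208 207 210 208 207 208 207 206 210]
164 [ 67  66  65  66  57  94 184 205 204 202 204 205 206 205 208 208 210 210 207 208 208 208 208]
165 [ 65  66  68  67  61  78 153 206 205 200 203 205 205 206 206 208 208 211 205 206 206 207 208]
166 [ 67  67  66  67  64  73 136 205 202 202 201 205 206 206 207 207 209 210 206 205 208 205 208]
167 [ 66  66  68  65  61  66 126 210 202 203 203 202 205 205 205 209 208 208 207 207 207 206 208]
168 [ 63  65  67  64  61  62 118 211 203 200 200 204 206 212 210 211 208 207 205 212 199 164 159]
169 [ 66  67  66  64  65  59 109 204 204 167 164 157 147 149 142 141 135 134 13
[... 350 characters left out ...]
8  67  68  70]
174 [ 64  64  64  66  60  57  57  66  94 108 121 121  63  64  65  64  67  66  66  68  66  66  68]
175 [ 60  59  59  58  55  55  54  68  98 110 119 117  71  64  64  69  70  71  73  75  73  75  78]
176 [ 54  56  55  54  57  59  61  78  97 110 118 122 109  81  81  81  84  84  83  84  85  84  90]
177 [ 67  70  73  73  76  74  80  88  98 110 117 123 124 114 113 116 117 131 131 142 144 143 146]
178 [ 81  84  85  85  87  89  91  89  96 108 117 123 127 142 150 151 152 158 160 160 164 164 163]
179 [ 92  95  96  97  96  97  95  92  96 108 116 122 131 150 159 161 162 162 161 165 161 162 161]
180 [ 96  95 100 109 144 144 136  90  95 107 115 122 128 135 161 162 163 162 162 163 161 162 161]
```

play_rows --gripper '[1, 1, 1, 1, 1]' --delta_pos '[[0.05, 0.374, -0.03], [0.1, 0.747, -0.025], [0.14, 1.121, -0.02], [0.18, 1.494, -0.01], [0.21, 1.868, 0]]' --turn '[[0, 0, 0], [0, 0, 0], [0, 0, 0], [0, 0, 0], [0, 0, 0]]'

```text
time: 32.52
position: [0.5273, -0.3276, 0.1353]
tool_rot: [0.708, 0.707, 0.0, 0.0]
ft_force: [-1.8, -0.2, 3.6]
grip_width: 0.0183
grip_force: 60.0
```

```bash
python3 t.py | grep -v '^16[0-6]'
```

```text
t 32.52 tip [ 526.9  -320.34   13.34] in mon [-24.18 -83.77] F [-1.84 -0.23  3.6 ] tilt [ 3.e-04 -1.e-04 -1.e+00] w 0.0183
pred [256.9, 173.6] panel corner [232.6, 171.4] ch corner [224.9, 181.3] moment [-0.13  0.77  0.04]
cols from 245
167 [201 204 201 201 203 203 204 206 208 207 203 203 205 208 206 202 207 208 206 201 204 208 203]
168 [201 202 201 200 203 204 203 205 208 209 204 201 205 207 203 204 205 207 206 202 202 213 206]
169 [202 203 202 202 203 203 203 204 209 211 210 206 208 204 200 196 200 171 164 146 143 145 139]
170 [205 206 202 198 200 202 166 165 157 146 145 139 142 133 130 127 130 101  98  80  78  73  71]
171 [138 138 132 130 130 133  98  96  90  79  71  69  67  65  67  65  66  66  66  66  65  68  65]
172 [69 67 64 63 64 64 64 64 66 77 90 91 65 65 67 66 67 63 64 67 65 65 67]
173 [ 62  62  64  66  64  64  60  60  68  91 106 110  77  65  68  61  63  65  65  67  64  66  65]
174 [ 61  62  57  54  58  58  54  56  67  94 107 113  96  66  63  63  65  65  67  67  64  64  63]
175 [ 63  63  56  54  53  53  57  56  69  95 107 116 113  65  65  66  65  65  65  65  63  65  66]
176 [ 56  56  53  52  53  54  55  60  75  96 109 119 120  80  69  73  70  73  76  76  80  80  80]
177 [ 52  57  57  56  62  64  67  76  88  95 107 120 121 107  74  77  75  79  77  83  95 100 114]
178 [ 70  71  71  73  74  74  74  82  91  97 110 116 123 124 124 127 139 141 139 139 144 146 148]
179 [ 83  83  84  86  89 102 135 115  89  95 109 117 123 128 154 155 159 158 159 159 158 160 158]
180 [ 94  92  93  94  95 110 153 128  91  96 109 115 122 133 158 161 158 159 158 157 157 161 160]
```

play_rows --gripper '[1, 1, 1, 1, 1, 1]' --delta_pos '[[0.033, 0.374, 0.007], [0.065, 0.747, 0.014], [0.098, 1.121, 0.021], [0.131, 1.494, 0.028], [0.163, 1.868, 0.036], [0.196, 2.241, 0.044]]' --turn '[[0, 0, 0], [0, 0, 0], [0, 0, 0], [0, 0, 0], [0, 0, 0], [0, 0, 0]]'

```text
time: 33.33
position: [0.5494, -0.3256, 0.1349]
tool_rot: [0.708, 0.707, -0.0, -0.0]
ft_force: [-2.2, -0.6, 4.0]
grip_width: 0.0184
grip_force: 60.0
```

```bash
python3 t.py | grep -v '^16[0-6]'
```

```text
t 33.33 tip [ 548.82 -318.25   12.92] in mon [ -2.16 -83.59] F [-2.21 -0.63  4.  ] tilt [-4.e-04  2.e-04 -1.e+00] w 0.0184
pred [256.9, 173.6] panel corner [214.8, 173.2] ch corner [206.9, 183.0] moment [-0.04  0.95  0.07]
cols from 245
167 [203 201 205 206 198 202 205 208 208 207 205 205 209 213 208 204 202 208 206 208 205 204 206]
168 [202 199 204 206 197 202 206 208 209 208 205 202 209 211 208 203 202 207 204 207 204 203 210]
169 [203 201 204 205 195 200 204 207 207 209 204 208 212 215 210 200 198 206 168 164 154 140 140]
170 [209 205 205 208 197 198 210 197 170 158 146 148 144 143 135 132 129 132  97  98  86  73  69]
171 [146 138 137 134 128 128 134 123  99  89  78  74  71  67  62  65  66  63  65  63  65  64  64]
172 [ 75  69  67  64  62  63  63  64  62  83 130  91  64  64  65  66  63  64  67  64  65  65  63]
173 [ 65  63  61  62  61  65  62  58  65  93 126 113  80  63  65  62  64  63  65  64  62  63  63]
174 [ 61  61  53  55  57  57  56  55  70  95 110 117  95  65  61  64  65  61  63  66  62  65  62]
175 [ 62  62  51  55  55  54  54  55  71  98 110 119 110  65  62  62  63  63  63  64  63  64  64]
176 [ 52  54  54  53  54  54  53  61  85  96 110 119 117  80  67  69  70  73  70  73  78  80  80]
177 [ 51  51  55  57  56  62  62  68  88 100 109 119 120  99  74  73  77  80  84  86  87  97  97]
178 [ 70  70  68  71  71  73  73  80  88  97 109 117 123 123 109 110 125 129 140 140 141 145 143]
179 [ 78  84  81  81  86  95 122 117  88  97 110 117 124 130 147 148 152 154 158 157 159 158 160]
180 [ 90  91  92  93  92 108 149 132  87  96 109 117 120 130 157 157 158 158 158 158 159 158 159]
```

play_rows --gripper '[1, 1, 1, 1, 1, 1, 1]' --delta_pos '[[0.033, 0.374, 0.007], [0.065, 0.747, 0.014], [0.098, 1.121, 0.021], [0.131, 1.494, 0.028], [0.163, 1.868, 0.036], [0.174, 2.03, 0.04], [0.174, 2.03, 0.04]]' --turn '[[0, 0, 0], [0, 0, 0], [0, 0, 0], [0, 0, 0], [0, 0, 0], [0, 0, 0], [0, 0, 0]]'

```text
time: 34.25
position: [0.5706, -0.3239, 0.1346]
tool_rot: [0.708, 0.706, 0.001, 0.001]
ft_force: [-1.7, 0.3, 4.5]
grip_width: 0.0187
grip_force: 60.0
```

```bash
python3 t.py | grep -v '^16[0-9]'|head -9
```

```text
t 34.25 tip [ 570.33 -316.64   12.61] in mon [ 19.4  -83.87] F [-1.66  0.32  4.52] tilt [ 2.e-03 -1.e-04 -1.e+00] w 0.0187
pred [256.9, 173.6] panel corner [197.5, 174.6] ch corner [189.4, 184.5] moment [0.1  0.47 0.03]
cols from 245
170 [211 205 203 211 198 162 161 149 153 147 139 129 121  85  85  80  70  68  62  59  61 106 200]
171 [136 132 133 140 129  97  93  81  77  70  62  57  55  55  54  55  57  56  55  55  59 103 192]
172 [ 62  63  65  63  64  64  62  66  68  74  92  97  64  57  56  55  57  57  55  56  56 103 190]
173 [ 66  63  65  68  63  66  65  58  61  83 105 118 105  55  56  53  57  55  55  55  59  99 181]
174 [ 63  63  60  60  59  58  58  54  61  91 100 109 112  58  53  57  55  53  53  54  55  91 172]
175 [ 61  63  61  54  55  54  54  56  64  93 104 112 115  73  56  55  56  53  57  53  57  85 164]
```

End reached next to the bracket. Next I'll lift clear and compute the return, correcting for the small pivot (0.039 rad) in the grip.

play_rows --gripper '[1, 1, 1, 1, 1, 1, 1, 1, 1, 1]' --delta_pos '[[0, 0, -1.5], [0, 0, -4], [0, 0, -8], [1, 0, -12], [5, 0, -13], [10, -0.5, -13.5], [16, -1, -13.5], [22, -2, -13.5], [28, -3, -13.5], [34, -3, -13.5]]' --turn '[[0, 0, 0], [0, 0, 0], [0, 0, 0], [0, 0, 0], [0, 0, 0], [0, 0, 0], [0, 0, 0], [0, 0, 0], [0, 0, 0], [0, 0, 0]]'

```text
time: 35.55
position: [0.54, 0.0183, 0.2703]
tool_rot: [0.708, 0.706, 0.001, 0.001]
ft_force: [-0.1, 0.0, -0.3]
grip_width: 0.0188
grip_force: 60.0
```

```bash
cat > r.py <<'E'
from m import *
S=np.array([545.06,242.99,78.44]);OFF=np.array([4.2,-.5,44.])
RC=RB@Ro.from_rotvec([0,-.039,0]).as_matrix()
a=R0.T@sx; org=T0+R0@OFF-S
print("T0",T0.round(1),"origin in seat x,y,z",[round(float(org@k),2) for k in(sx,sy,sz)],"F seat",[round(float(o["ft_force"]@k),2) for k in(sx,sy,sz)])
def s(x,z): rel(T0,R0,tcp(RC,S+x*sx+z*sz,OFF),RC,(x,z))
E
python3 - <<'E'
from r import *
rel(T0,R0,np.array([530,120,280.]),R0,"mid");s(4,90);s(4,60);s(4,0)
w=robot.camera("wrist");g=w["color"].astype(int).mean(2).astype(int);print(proj(w,tip/1000));np.set_printoptions(linewidth=250)
for r in range(160,186,2):print(r,g[r,244:272])
E
```

```text
t 35.55 tip [539.87  25.68 148.33] in mon [ 18.93 259.81] F [-0.09  0.03 -0.32] tilt [ 2.5e-03  9.0e-04 -1.0e+00] w 0.0188
T0 [540.   18.3 270.3] origin in seat x,y,z [237.12, 116.22, -27.97] F seat [-0.21, -0.09, -0.25]
mid dpos cm [10.17 -1.03 -0.96] turn [0. 0. 0.] tcp [530. 120. 280.]
(4, 90) dpos cm [24.77  1.99  9.62] turn [-0.213  0.724  0.551] tcp [560.7 266.  174.4]
(4, 60) dpos cm [22.99  0.82 11.74] turn [-0.213  0.724  0.551] tcp [549.1 248.3 153.1]
(4, 0) dpos cm [19.43 -1.5  15.97] turn [-0.213  0.724  0.551] tcp [525.9 212.8 110.7]
[256.93024914 173.64217924]
160 [203 209 216 219 216 216 217 213 211 212 214 218 223 224 224 225 223 220 215 212 213 217 222 225 222 219 218 216]
162 [204 207 213 219 218 216 216 214 210 210 213 216 224 224 223 223 222 218 214 210 214 216 222 225 221 219 217 215]
164 [202 205 214 219 216 215 215 215 211 211 214 218 223 224 223 223 222 218 213 212 217 225 225 224 222 218 218 214]
166 [203 207 213 220 217 215 215 213 209 209 211 218 223 223 224 222 221 217 213 212 220 227 227 224 221 218 216 214]
168 [204 204 212 219 216 214 214 213 208 210 21
[... 314 characters left out ...]
6 214 217 218 216 214 213 211 208 208 166 116 129 148 197 220 218 213 208 208 218 225 226 224 220 217 216 211]
176 [205 213 216 217 216 214 212 211 205 187 117 115 130 141 168 205 218 214 213 217 221 225 226 223 221 216 216 211]
178 [202 211 216 218 215 214 211 209 199 149 109 116 128 136 147 185 218 214 214 218 223 226 226 224 219 217 214 211]
180 [202 213 216 218 215 215 211 210 201 150 109 116 130 136 146 177 217 211 213 216 222 226 225 225 219 216 214 210]
182 [201 212 216 217 215 213 211 211 210 153 108 117 129 135 142 165 216 210 213 217 222 225 223 224 219 216 213 208]
184 [206 214 215 212 166 139 117 116 115  86  80  81  85  86  90  97 121 116 119 126 153 181 224 222 218 214 210 208]
```

play_rows --gripper '[1, 1, 1, 1, 1, 1, 1, 1, 1, 1]' --delta_pos '[[2, -0.2, -2], [5, -0.3, -4], [9, -0.5, -5], [13, 0, -5], [17, 0.5, -4], [21, 1.2, -1], [23.5, 1.7, 4], [24.77, 2.04, 8], [24.77, 2.04, 9.6], [24.77, 2.04, 9.6]]' --turn '[[-0.02, 0.072, 0.055], [-0.053, 0.181, 0.138], [-0.085, 0.29, 0.22], [-0.117, 0.398, 0.303], [-0.149, 0.507, 0.386], [-0.181, 0.615, 0.468], [-0.213, 0.724, 0.551], [-0.213, 0.724, 0.551], [-0.213, 0.724, 0.551], [-0.213, 0.724, 0.551]]'

```text
time: 36.85
position: [0.561, 0.2636, 0.1725]
tool_rot: [0.82, 0.442, 0.319, -0.174]
ft_force: [-0.3, 0.2, 0.2]
grip_width: 0.0187
grip_force: 60.0
```

Run:
```python
from r import *
s(4,40);s(4,15);s(4,5);s(4,0)
```

```text
t 36.85 tip [608.54 337.61  87.65] in mon [114.55 564.56] F [-0.34  0.24  0.19] tilt [ 0.3687  0.5677 -0.7361] w 0.0187
T0 [561.  263.6 172.5] origin in seat x,y,z [4.01, 1.48, 87.25] F seat [0.12, -0.42, 0.14]
(4, 40) dpos cm [-4.73 -0.14  0.2 ] turn [-0.002  0.003 -0.003] tcp [541.4 236.4 139. ]
(4, 15) dpos cm [-7.23 -0.14  0.3 ] turn [-0.002  0.003 -0.003] tcp [531.7 221.6 121.3]
(4, 5) dpos cm [-8.23 -0.13  0.35] turn [-0.002  0.003 -0.003] tcp [527.8 215.7 114.3]
(4, 0) dpos cm [-8.73 -0.13  0.37] turn [-0.002  0.003 -0.003] tcp [525.9 212.8 110.7]
```

play_rows --gripper '[1, 1, 1, 1, 1, 1, 1]' --delta_pos '[[-2, -0.1, 0.08], [-4, -0.1, 0.16], [-5.5, -0.1, 0.25], [-6.5, -0.1, 0.3], [-7.3, -0.1, 0.3], [-8, -0.1, 0.34], [-8, -0.1, 0.34]]' --turn '[[0, 0, 0], [0, 0, 0], [0, 0, 0], [0, 0, 0], [0, 0, 0], [0, 0, 0], [0, 0, 0]]'

```text
time: 37.72
position: [0.5299, 0.2165, 0.1174]
tool_rot: [0.819, 0.443, 0.32, -0.173]
ft_force: [-1.2, 0.2, -0.7]
grip_width: 0.0189
grip_force: 60.0
```

Run:
```python
from r import *
s(3,0)
```

```text
t 37.73 tip [577.73 290.49  32.68] in mon [ 79.74 520.3 ] F [-1.21  0.25 -0.7 ] tilt [ 0.3713  0.5675 -0.7349] w 0.0189
T0 [529.9 216.5 117.4] origin in seat x,y,z [4.95, 1.33, 8.43] F seat [-0.17, -1.15, -0.82]
(3, 0) dpos cm [-0.84 -0.13  0.23] turn [-0.     0.001 -0.001] tcp [526.3 213.4 110. ]
```

play_rows --gripper '[1, 1, 1, 1, 1]' --delta_pos '[[-0.25, -0.08, 0.1], [-0.5, -0.08, 0.2], [-0.7, -0.08, 0.2], [-0.84, -0.08, 0.2], [-0.84, -0.08, 0.2]]' --turn '[[0, 0, 0], [0, 0, 0], [0, 0, 0], [0, 0, 0], [0, 0, 0]]'

```text
time: 38.35
position: [0.526, 0.2139, 0.1101]
tool_rot: [0.819, 0.443, 0.32, -0.174]
ft_force: [0.5, 2.0, 0.3]
grip_width: 0.0188
grip_force: 60.0
```

Run:
```python
from r import *
s(3,0)
```

```text
t 38.35 tip [573.63 288.1   25.43] in mon [ 75.46 518.28] F [0.48 1.95 0.34] tilt [ 0.3699  0.5693 -0.7343] w 0.0188
T0 [526.  213.9 110.1] origin in seat x,y,z [2.83, -0.62, 0.23] F seat [-1.1, -0.67, 1.58]
(3, 0) dpos cm [-0.02  0.05 -0.02] turn [-0.002  0.    -0.001] tcp [526.3 213.4 110. ]
```

Just touching the notch. I'll slide down the slope to the shoulder stop, pressing in slightly.

play_rows --gripper '[1, 1, 1, 1, 1]' --delta_pos '[[-0.03, 0.05, 0.1], [-0.05, 0.05, 0.2], [-0.05, 0.05, 0.3], [-0.05, 0.05, 0.35], [-0.05, 0.05, 0.35]]' --turn '[[0, 0, 0], [0, 0, 0], [0, 0, 0], [0, 0, 0], [0, 0, 0]]'

```text
time: 38.98
position: [0.5276, 0.215, 0.1075]
tool_rot: [0.819, 0.443, 0.32, -0.174]
ft_force: [-1.3, -0.8, 7.1]
grip_width: 0.0189
grip_force: 60.0
```

Run:
```python
from r import *
```

```text
t 38.98 tip [575.31 289.17  22.91] in mon [ 77.22 519.2 ] F [-1.27 -0.78  7.05] tilt [ 0.3707  0.5688 -0.7342] w 0.0189
T0 [527.6 215.  107.5] origin in seat x,y,z [-0.25, 0.12, -0.28] F seat [5.94, -0.64, 4.03]
```

Seated at (0,0,0) and resting on the stop. Release and back off along the handle.

play_rows --gripper '[-1, -1, -1, -1, -1, -1, -1, -1, -1, -1, -1, -1]' --delta_pos '[[0, 0, -0.1], [0, 0, -0.1], [0, 0, -0.1], [0, 0, -0.1], [0, 0, -0.1], [0, 0, -0.1], [0, 0, -0.2], [0, 0, -1.5], [0, 0, -4], [0, 0, -8], [0, 0, -12], [0, 0, -12]]' --turn '[[0, 0, 0], [0, 0, 0], [0, 0, 0], [0, 0, 0], [0, 0, 0], [0, 0, 0], [0, 0, 0], [0, 0, 0], [0, 0, 0], [0, 0, 0], [0, 0, 0], [0, 0, 0]]'

```text
time: 40.48
position: [0.4837, 0.1452, 0.1965]
tool_rot: [0.82, 0.443, 0.321, -0.172]
ft_force: [0.3, -0.2, 1.0]
grip_width: 0.0871
grip_force: 0.0
```

Run:
```python
from r import *
print(o["joint_velocities"].round(3))
np.set_printoptions(linewidth=250)
c5,_=pickle.load(open("c5.pkl","rb"))
for n in("scene","side"):
    w=robot.camera(n);P=lambda x:proj(w,(S+x*sx)/1000)
    dk=w["color"].max(2)
    print(n,[(x,P(x).round(0).tolist(),w["color"][int(P(x)[1]),int(P(x)[0])].tolist(),c5[n]["color"][int(P(x)[1]),int(P(x)[0])].tolist()) for x in(-70,-40,20,40,60,90,105)])
    u,v=P(30).astype(int);dif=np.abs(w["color"][v-35:v+35,u-25:u+25].astype(int)-c5[n]["color"][v-35:v+35,u-25:u+25]).max(2);print("changed px",(dif>60).sum())
```

```text
t 40.48 tip [531.83 219.01 111.83] in mon [ 27.78 453.1 ] F [ 0.3  -0.17  1.  ] tilt [ 0.3739  0.5657 -0.7349] w 0.0871
T0 [483.7 145.2 196.5] origin in seat x,y,z [120.98, 1.81, 4.34] F seat [0.69, 0.34, 0.72]
[ 0.034  0.051  0.006  0.037 -0.027 -0.022]
scene [(-70, [312.0, 252.0], [193, 186, 171], [131, 126, 119]), (-40, [309.0, 242.0], [209, 204, 201], [124, 122, 119]), (20, [303.0, 223.0], [46, 46, 47], [17, 18, 20]), (40, [301.0, 216.0], [46, 46, 46], [17, 15, 16]), (60, [299.0, 210.0], [44, 44, 45], [17, 17, 18]), (90, [297.0, 200.0], [45, 44, 45], [45, 44, 46]), (105, [295.0, 195.0], [44, 45, 46], [44, 44, 46])]
changed px 710
side [(-70, [192.0, 242.0], [240, 228, 147], [151, 138, 95]), (-40, [198.0, 234.0], [240, 229, 190], [231, 211, 160]), (20, [210.0, 217.0], [34, 35, 36], [34, 34, 36]), (40, [214.0, 211.0], [33, 34, 36], [36, 35, 37]), (60, [218.0, 206.0], [36, 37, 39], [38, 38, 40]), (90, [224.0, 197.0], [34, 34, 36], [36, 37, 39]), (105, [228.0, 193.0], [108, 97, 77], [117, 104, 83])]
changed px 206
```

The pick shows the same parked pose as before. I'll back off a little more, settle, and hand in.

play_rows --gripper '[-1, -1, -1, -1]' --delta_pos '[[0, 0, -2], [0, 0, -4], [0, 0, -4], [0, 0, -4]]' --turn '[[0, 0, 0], [0, 0, 0], [0, 0, 0], [0, 0, 0]]'

```text
time: 41.08
position: [0.4679, 0.1248, 0.2236]
tool_rot: [0.819, 0.443, 0.319, -0.175]
ft_force: [0.3, 0.0, 0.4]
grip_width: 0.087
grip_force: 0.0
```

```bash
python3 -c "
from rig import robot
print(robot.hand_in())"
```

```text
the job is handed in; nothing more can be done
None
```

Handed in at 41 s: I parked the pick, regripped it by the butt and ran its tip from the loudspeaker round the corner to the bracket, at no more than about 10 N read between moves, then laid it back in its rest; at the corner the tip, trailing from a slip in the grip, caught the panel's edge at about 8 N sideways, so I backed it off and carried on.

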